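# Clamp a sherd to the click

## Robot

A 6-joint arm with a two-finger parallel gripper is mounted at the origin on a cart in front of the work surface, level with it; the furniture and walls round the work are solid. World frame = base frame: x ahead of the robot, y to its left, z up, the work surface at z = 0. Lengths are in mm, angles in rad, forces in N, time in s.
With the tool pointing down it reaches from about 250 to 725 mm from the base axis. Payload 9.7 kg.
Tool frame: the origin (TCP) lies between the finger pads; the fingertips stand 14 mm ahead of it and the grasp point (between the pads) lies 5 mm behind it; z points along the fingers, y is the direction in which the jaws open and shut (so a half turn about z gives the same grasp; the last joint's range is limited). The gripper opens to 85 mm and grips with 20 to 120 N. Pads are 22 mm wide; open, the fingers measure 114 mm over their backs; the gripper's body (76 mm by 85 mm) begins 54 mm behind the grasp point. The pads swing forward as they close: fully open they stand 13 mm farther back than shut.
Start: joints at [1.263, 0.087, 0.176, 1.66, 0, 1.571], TCP at [166.627, 524.149, 224.684] pointing down, gripper open.
Joint ranges: [-3.13, 3.13], [-0.85, 1.81], [-1.15, 1.24], [-2.2, 2.28], [-1.44, 1.52], [-3.14, 3.14]. Speed limits (rad/s): [2.22, 2.22, 2.57, 3.14, 3.14, 3.14].

## Interface

Orientations are given as a 3x3 rotation matrix whose columns are the frame's x, y, z axes.
In Python, from station import telemetry, imaging, env gives the robot as it stands. The module is installed in compiled form; this text tells all that it offers.
- The arm moves only by the shell command python3 -m handwheel 'ROWS' [FORCE]. ROWS is JSON, a list of rows, each a list of 3 entries, a list of its own where there are three numbers: the turn, a rotation vector about the tool's x, y, z in units of 6 degrees (1.0 is 6 degrees), then the shift along the tool's x, y, z in units of 0.02 m (1.0 is 0.02 m), then the opening, from 0 (shut) to 1 (fully open). In form: [[[wx, wy, wz], [dx, dy, dz], jaw], ...]. A call has 1 to 10 rows; each row shifts and turns the commanded pose from where the row before left it, along the tool's axes as they then stand; what a row does not reach is not made up. A row lasts 1/8 s, in which the tool goes at most 62.5 mm and 10.7 degrees, less where a joint would pass 70% of its speed; a pose out of reach is approached as far as the arm can. A call with a number of a shift or a turn outside -1 to 1 is refused whole. A call with a gripper value outside its range is refused whole. The fingers move at their own pace and stop on an object; FORCE is the grip in N (left out, the last holds). Time passes only in rows, so rows that do not move let the fingers close. It gives the time, the measured TCP pose, the force and the opening at its end, in the units of the state.
- telemetry.get_state(): the state, without advancing time (a new reading comes with each control period).
- imaging.snapshot(name): name is "scene" or "top" or "wrist"; returns a dict with "color" (480x640x3 uint8, blue, green, red), "fx", "fy", "cx", "cy" (pixels), "R" (3x3) and "t" (3): a world point X has camera coordinates R X + t; the wrist camera has in their place "tool_from_camera" (4x4, takes a point from camera to tool coordinates, whose origin is the TCP and whose axes are the flange's). Camera axes: x right, y down, z forward; pixel columns grow to the right and rows downward; lengths in mm; the calibration is good to about 2 mm. A picture is of the moment at which its call begins: read the wrist's pose just before it. There is no depth.
- env.sign_off(): hands the job in, once; it reports no verdict.
The state is a dict: "time": time; "joint_positions": joint angles; "dq": joint speeds; "joint_efforts": joint torques, N m; "tcp_pos": TCP position; "tool_rot": TCP orientation; "contact_force": force on the tool from outside, world axes, zero at the start; "torque": the same for the moment, N m; "opening": finger opening in mm.
Only numpy, scipy, OpenCV 4.12 (cv2) and the standard library are available. Lean on these libraries where they do the work, as an engineer would, in place of code of your own. Each camera call takes 0.05 s, during which the arm holds its last target.

## Task

Clamp the long narrow sherd in the clamp stand, ready for sampling: lay it, without dropping it, flat and lengthwise, centred on the stand's narrow felt-topped bed, then swing the gate fully shut so that its notch closes round the headed stud. Then turn the black knob on the gate clockwise (seen from above) until its torque limiter slips and clicks, and stop there, no more than half a turn past the first click; let go and leave the things round about as they are.

Things in the scene. Friction and masses are not known exactly. Their poses are not given: they have to be found in the camera images.
- sherd: the loose long narrow pottery sherd, 100 x 43 mm, about 10 mm thick at its middle; it lies on its bulging side with the two ends rising to 20 mm. Origin: centre of its underside; x along its length (either end may lead), y across its 43 mm, where it is pinched from above. 0.05 kg
- stand: the clamp stand, heavy and fixed to the desk: grey base plate 116 x 212 mm (x, y), top at z = 14 mm, with rounded edges. Origin: on the desk under the middle of the bed; x across the bed, y along it towards the hinge post (26 mm thick, at y = +85 mm; it stops below the gate). At y = -75 mm stands the steel stud (10 mm thick, round head 22 mm wide, top 88 mm above the desk)
- bed (a point): centre of the bed's grey felt face, 36 mm above the desk: a raised straight bar 34 mm wide (stand's x) and 104 mm long (stand's y), narrower than the sherd, so fingers can straddle it; below it the base plate lies 22 mm down
- gate (a joint): hinge of the gate, about the vertical axis of the post, rad: 0 = shut, against its stop, with the strap over the bed along the stand's -y and its notch round the stud; grows as the gate opens, counter-clockwise from above (at 1.57 the strap points to the stand's +x); stop at 1.8. Stiff (0.15 N m), stays where it is left
- hinge (a point): point on the gate's hinge axis, at the height of the strap's top (78 mm). The strap is 36 mm wide, 10 mm thick and 208 mm long, from 68 to 78 mm above the desk
- handle (a point): middle of the gate's upright black grip pin, 14 mm thick, from 78 to 120 mm above the desk, 190 mm from the hinge axis near the strap's free end; this point is at 98 mm
- knob_top (a point): centre of the top face of the round ribbed black knob, on its vertical axis, 134 mm above the desk and 85 mm from the hinge axis; moves with the gate. The knob is 38 mm in diameter and 28 mm tall (106 to 134 mm), keeps its height while it turns, and may be gripped at any angle; under it a knurled steel collar 32 mm wide with a white mark, then the strap. Clockwise from above drives the spindle down
- knob (a joint): slip of the knob's click clutch: angle of the knob relative to the steel collar under it, rad, 0 at the start. Turning the knob clockwise first turns the collar along with it (about 0.06 N m) and this stays near 0; once the pad presses the sherd hard and the torque reaches about 0.1 N m the knob slips past the collar and this grows by 0.52 (a twelfth of a turn) with each click and stays where it is left. Counter-clockwise the knob takes the collar back with it
- spindle (a joint): travel of the spindle and its pad, m, grows downward: 12 mm for each turn of the collar; at 0 the pad's face is 14 mm above the bed. It starts at 0 to 0.8 mm, so the pad just clears the middle of a centred sherd (not its high ends) as the gate shuts and then has about 3 to 4 mm to go; it does not turn
- pad: the rubber pad, 18 mm in diameter, at the foot of the spindle, on the knob's axis; with the gate shut it stands over the middle of the bed. Origin 18 mm above its face
- broad_sherd: a loose bystander: broad sherd, 130 x 82 x 25 mm, origin at the centre of its underside
- small_sherd: a loose bystander: small squarish sherd, 69 x 64 x 14 mm, origin at the centre of its underside
- spring_clamp: a loose bystander: black spring clamp lying flat, 158 x 115 x 26 mm, origin at the centre of its underside
Things that resemble listed ones, but are neither listed nor needed, are in the scene too. What is shaped like the sherd but blue, pink or turquoise is not meant.

How it is judged (in metres and radians):
On the way, in this order (a step that is already met when the one before it is completed fails the run):
1. the sherd lies released on the bed, its middle within 15 mm of the bed's centre and lengthwise within 0.3 rad (horizontal distance between sherd and bed below 0.015 m and z of sherd in the frame of bed between -0.004 and 0.006 m and angle between the x axis of sherd and the y axis of stand, either way round below 0.3 rad and contact force between the fingers and sherd below 0.1 N), for 0.2 s.
2. the gate is shut (within 0.05 rad of its stop) (value of joint gate below 0.05 rad), for 0.2 s.
3. the knob has clicked at least once with the pad pressing on the sherd (value of joint knob above 0.4 rad and contact force between pad and sherd above 6 N), for 0.1 s.
At the end, for the whole second after the job is handed in: Sherd flat on the bed (tilt < 0.2 rad), middle within 15 mm of the bed's centre, lengthwise within 0.3 rad; gate within 0.05 rad of shut; pad pressing the sherd with over 6 N; knob slipped by 0.4 to 3.67 rad (one click to half a turn past it); at rest (all of step 3 and horizontal distance between sherd and bed below 0.015 m and z of sherd in the frame of bed between -0.004 and 0.006 m and angle between the x axis of sherd and the y axis of stand, either way round below 0.3 rad and angle between sherd's own z axis and vertical below 0.2 rad and value of joint gate below 0.05 rad and value of joint knob below 3.67 rad and linear speed of sherd below 0.01 m/s); the robot touches nothing.
It fails at once if the knob is cranked on more than half a turn past its first click (value of joint knob above 3.67 rad).
It fails at once if a bystander is shifted by more than 25 mm (distance of any of broad_sherd, small_sherd, spring_clamp from where it was at the start of the episode above 0.025 m).
It fails at once if the sherd is dropped (falls free from more than about 25 mm) (linear speed of sherd above 0.7 m/s and contact force between the fingers and sherd below 0.1 N).
It also fails if it takes over 67 s, if anything falls off the work surface, if the arm or the gripper's body presses on something with over 40 N, if the wrist force passes 120 N, or if a joint passes its speed limit or range.

## Working session

There is one attempt and no reset: what is moved stays moved. The work goes in short steps, Python scripts to look and compute and a shell command to move; the robot and the scene stay as the last step left them, time stands still between calls to the robot, and variables do not carry over. Pictures are saved under pics/ and viewed, and the job is handed in when it is done.

```bash
mkdir -p pics; python3 - <<'E'
from station import telemetry, imaging
import cv2
s=telemetry.get_state(); print({k:(v if not hasattr(v,'round') else v) for k,v in s.items()})
for n in ("scene","top"):
    d=imaging.snapshot(n); cv2.imwrite(f"pics/{n}0.png",d["color"]); print(n,d["fx"],d["fy"],d["cx"],d["cy"],d["R"],d["t"])
E
```

```text
{'time': 0.0, 'joint_positions': array([ 1.26299864e+00,  8.74744355e-02,  1.75141190e-01,  1.65982163e+00,
       -1.49941584e-05,  1.57082588e+00]), 'dq': array([-7.94845809e-04, -1.47961203e-04,  6.52378456e-04,  9.61607790e-07,
        1.58017478e-04, -6.57880803e-04]), 'joint_efforts': array([ 4.35034608e-04, -5.20386887e+01,  4.64805901e+01,  1.62800378e-02,
        1.63968907e-04, -4.58626715e-06]), 'tcp_pos': array([166.55852782, 523.91777279, 223.97881418]), 'tool_rot': array([[-9.52994147e-01,  3.02988444e-01, -3.97296530e-04],
       [ 3.02988705e-01,  9.52993262e-01, -1.29924168e-03],
       [-1.50342977e-05, -1.35854607e-03, -9.99999077e-01]]), 'contact_force': array([-0.09162003, -0.50376455, -0.12072716]), 'torque': array([0.04231239, 0.01454002, 0.0233529 ]), 'opening': 85.54509172633823}
scene 607.9169187025581 607.9169187025581 322.5196213465104 241.73561685093597 [[-0.43244274 -0.90154046  0.01476745]
 [-0.6244578   0.28763949 -0.72616526]
 [ 0.65041966 -0.32324654 -0.68736158]] [ 185.3876411   358.65624674 1519.78285608]
top 522.7484687507402 522.7484687507402 315.70478145362875 237.05307546229804 [[-0.01330604 -0.99975528 -0.01767262]
 [-0.99756958  0.01448174 -0.06815576]
 [ 0.06839501  0.01672279 -0.99751816]] [  -5.23922254  479.61562218 1494.01087974]
```

View pics/scene0.png

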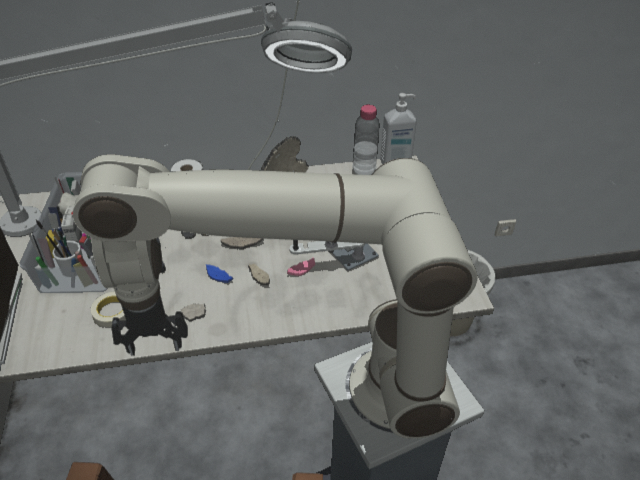

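View pics/top0.png

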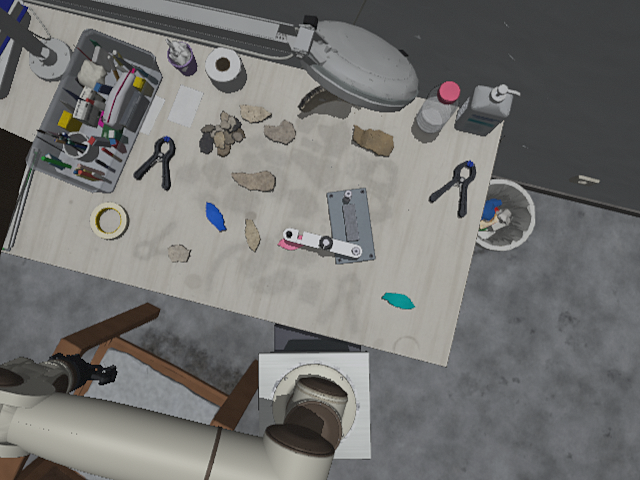

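```bash
python3 - <<'E'
import cv2
im=cv2.imread("pics/top0.png")
cv2.imwrite("pics/t1.png",cv2.resize(im[180:290,270:400],None,fx=6,fy=5.4545,interpolation=cv2.INTER_CUBIC)[:600])
cv2.imwrite("pics/t2.png",cv2.resize(im[90:270,150:310],None,fx=3.33,fy=3.33,interpolation=cv2.INTER_CUBIC)[:600])
c=im[210:260,225:285]
cv2.imwrite("pics/t3.png",cv2.resize(c,None,fx=10,fy=10,interpolation=cv2.INTER_CUBIC))
E
```

```text
(no output)
```

View pics/t1.png

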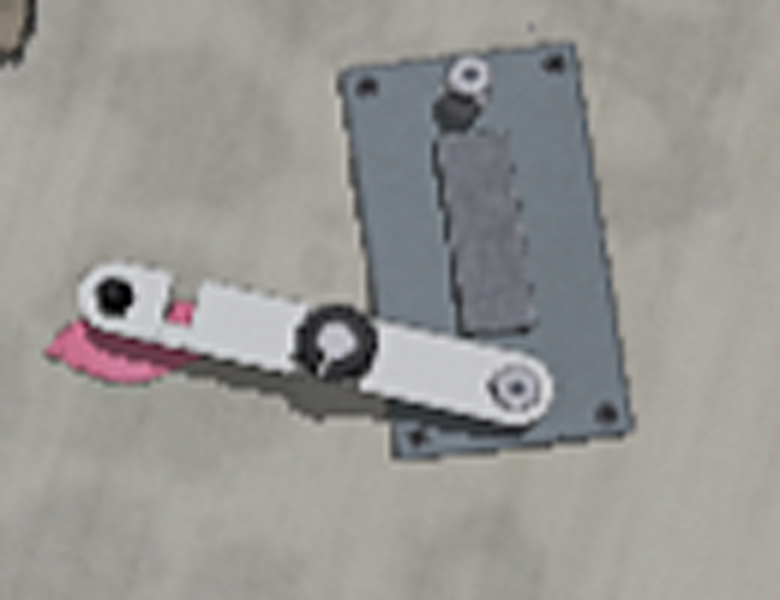

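View pics/t2.png

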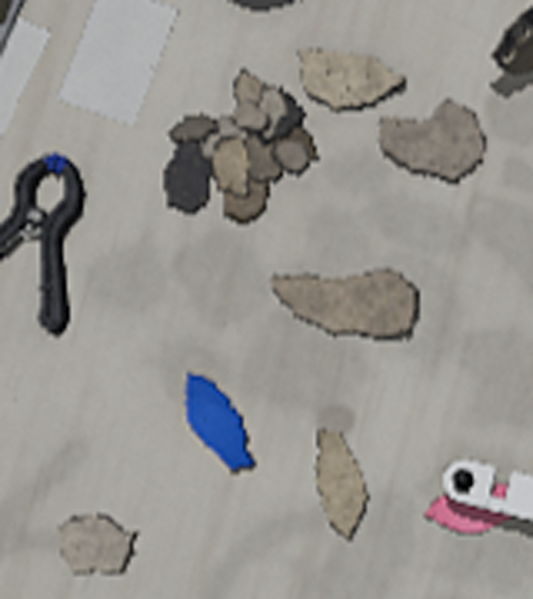

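View pics/t3.png

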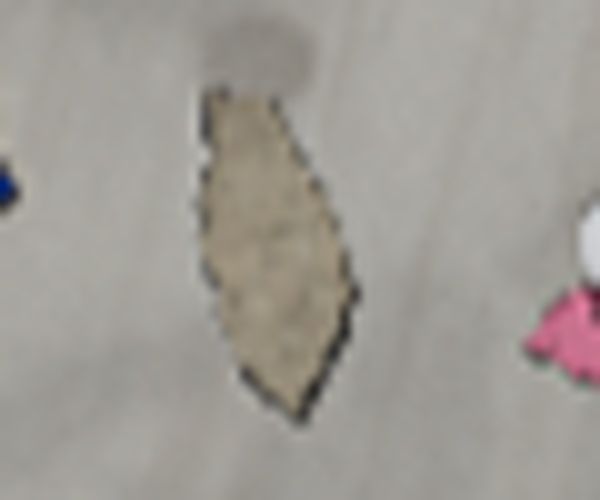

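```bash
cat > h.py <<'E'
import numpy as np, cv2
from station import telemetry, imaging
def back(d,u,v,z):
    R=np.array(d["R"]);t=np.array(d["t"]);C=-R.T@t
    r=R.T@np.array([(u-d["cx"])/d["fx"],(v-d["cy"])/d["fy"],1]);return C+r*(z-C[2])/r[2]
def wrist():
    s=telemetry.get_state();d=imaging.snapshot("wrist");T=np.array(d["tool_from_camera"])
    M=np.eye(4);M[:3,:3]=s["tool_rot"];M[:3,3]=s["tcp_pos"];W=M@T
    d["R"]=W[:3,:3].T;d["t"]=-W[:3,:3].T@W[:3,3];return d
def proj(d,X):
    c=np.array(d["R"])@np.array(X)+np.array(d["t"]);return d["fx"]*c[0]/c[2]+d["cx"],d["fy"]*c[1]/c[2]+d["cy"]
E
python3 - <<'E'
from h import *
np.set_printoptions(precision=1,suppress=True)
d=imaging.snapshot("top")
f=lambda x,y:(270+x/6,180+y/5.4545)
for n,p,z in [("hinge",(516,388),82),("stud",(470,75),88),("b1",(437,140),36),("b2",(510,130),36),("b3",(462,333),36),("b4",(533,325),36),("handle",(115,295),120),("knob",(335,342),134),
 ("p1",(340,72),14),("p2",(575,44),14),("p3",(395,458),14),("p4",(632,430),14)]:
    print(n,back(d,*f(*p),z))
hsv=cv2.cvtColor(d["color"],cv2.COLOR_BGR2HSV)[205:265,230:275]
print(hsv[30,22],hsv[5,5])
m=(hsv[...,1]>50).astype(np.uint8)
n,l,st,c=cv2.connectedComponentsWithStats(m);k=1+st[1:,4].argmax();print(st[k],c[k]+[230,205])
ys,xs=np.where(l==k);P=np.array([back(d,x+230,y+205,10)[:2] for x,y in zip(xs,ys)],np.float32)
r=cv2.minAreaRect(P);print(r,P.mean(0));w,v=np.linalg.eigh(np.cov(P.T));print(v[:,1],np.degrees(np.arctan2(v[1,1],v[0,1])))
print(cv2.boxPoints(r))
E
```

```text
hinge [ 434.5 -123.5   82. ]
stud [ 593.2 -104.9   88. ]
b1 [567. -91.  36.]
b2 [ 571.7 -125.9   36. ]
b3 [ 465.4 -101.2   36. ]
b4 [ 469.1 -134.9   36. ]
handle [481.4  57.7 120. ]
knob [456.  -40.6 134. ]
p1 [607.1 -45.5  14. ]
p2 [ 620.3 -159.5   14. ]
p3 [401.1 -68.8  14. ]
p4 [ 414.3 -182.8   14. ]
[ 20  47 146] [ 20  15 152]
[16 24  6  7 15] [247.7 232.1]
((497.5852966308594, 183.5650177001953), (14.587933540344238, 17.513948440551758), 89.75934600830078) [497.3 186. ]
[-0.6  0.8] 124.77353685917167
[[488.8 176.3]
 [506.3 176.2]
 [506.4 190.8]
 [488.9 190.9]]
```

```bash
python3 - <<'E'
from h import *
np.set_printoptions(precision=1,suppress=True)
d=imaging.snapshot("top")
hsv=cv2.cvtColor(d["color"],cv2.COLOR_BGR2HSV)[205:265,230:275]
for th in (24,30,36):
    m=(hsv[...,1]>th).astype(np.uint8)
    n,l,st,c=cv2.connectedComponentsWithStats(m);k=1+st[1:,4].argmax();print(th,st[k],c[k]+[230,205])
    ys,xs=np.where(l==k);P=np.array([back(d,x+230,y+205,12)[:2] for x,y in zip(xs,ys)],np.float32)
    r=cv2.minAreaRect(P);print(r,P.mean(0));w,v=np.linalg.eigh(np.cov(P.T));print(np.degrees(np.arctan2(v[1,1],v[0,1])))
E
```

```text
24 [ 15  14  16  33 340] [251.7 234.5]
((490.14990234375, 173.60476684570312), (96.23278045654297, 39.079444885253906), 15.664809226989746) [489.8 173.9]
-168.7636837953934
30 [ 15  14  15  33 329] [251.7 234.7]
((490.14990234375, 173.60476684570312), (96.23278045654297, 39.079444885253906), 15.664809226989746) [489.5 174. ]
-168.08970094449054
36 [ 15  14  15  33 320] [251.7 234.7]
((490.14990234375, 173.60476684570312), (96.23278045654297, 39.079444885253906), 15.664809226989746) [489.4 174. ]
-168.50728130192078
```

```bash
python3 -m handwheel '[[[0,0,0],[-1,-0.57,0],1],[[0,0,0],[-1,-0.57,0],1],[[0,0,0],[-1,-0.57,0],1],[[0,0,0],[-1,-0.57,0],1],[[0,0,0],[-1,-0.57,0],1],[[0,0,0],[-1,-0.57,0],1],[[0,0,0],[-1,-0.57,0],1],[[0,0,0],[-1,-0.57,0],1],[[0,0,0],[-1,-0.57,0],1],[[0,0,0],[-1,-0.57,0],1]]'
python3 -m handwheel '[[[0,0,0],[-1,-0.57,0],1],[[0,0,0],[-1,-0.57,0],1],[[0,0,0],[-1,-0.57,0],1],[[0,0,0],[-1,-0.57,0],1],[[0,0,0],[-1,-0.57,0],1],[[0,0,0],[-1,-0.57,0],1],[[0,0,0],[-1,-0.57,0],1],[[0,0,0],[-1,-0.57,0],1],[[0,0,0],[-0.5,-0.3,0],1],[[0,0,0],[0,0,0],1]]'
python3 - <<'E'
from h import *
d=wrist();cv2.imwrite("pics/w1.png",d["color"]);print(proj(d,[490,173.8,10]))
E
```

```text
time: 1.45
tcp_pos: [323.4, 353.4, 224.8]
tool_rot: [[-0.953, 0.303, 0.0], [0.303, 0.953, -0.0], [-0.0, 0.0, -1.0]]
contact_force: [-0.2, 0.7, 0.1]
opening: 85.5
time: 2.7
tcp_pos: [455.4, 210.0, 224.6]
tool_rot: [[-0.953, 0.304, -0.0], [0.304, 0.953, -0.0], [0.0, -0.0, -1.0]]
contact_force: [-0.7, -0.1, -0.3]
opening: 85.3
(np.float64(296.4471998270326), np.float64(243.68942124239516))
```

View pics/w1.png

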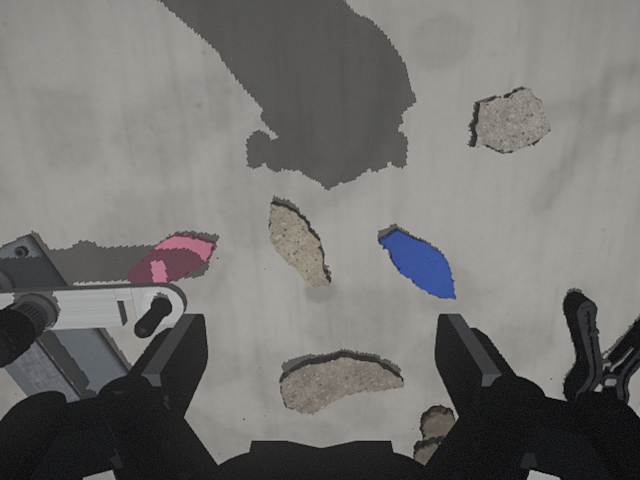

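```bash
python3 - <<'E'
from h import *
np.set_printoptions(precision=1,suppress=True)
d=wrist();c=d["color"][180:300,250:350]
cv2.imwrite("pics/w2.png",cv2.resize(c,None,fx=5,fy=5,interpolation=cv2.INTER_CUBIC))
hsv=cv2.cvtColor(c,cv2.COLOR_BGR2HSV)
for th in (25,35,45):
    m=cv2.morphologyEx((hsv[...,1]>th).astype(np.uint8),cv2.MORPH_OPEN,np.ones((3,3)))
    n,l,st,cc=cv2.connectedComponentsWithStats(m);k=1+st[1:,4].argmax();print(th,st[k])
    ys,xs=np.where(l==k);P=np.array([back(d,x+250,y+180,14)[:2] for x,y in zip(xs,ys)],np.float32)
    r=cv2.minAreaRect(P);print(r,P.mean(0));w,v=np.linalg.eigh(np.cov(P.T));print(np.degrees(np.arctan2(v[1,1],v[0,1])))
E
```

```text
25 [  20   25   59   83 2745]
((492.91455078125, 175.64700317382812), (97.04188537597656, 39.82010269165039), 17.725261688232422) [490.6 174.8]
-168.97204007519517
35 [ 43  60  22  21 219]
((497.66033935546875, 180.89588928222656), (17.324073791503906, 20.77526092529297), 0.5247039198875427) [496.8 181.4]
109.78324858788996Traceback (most recent call last):
  File "<stdin>", line 8, in <module>
ValueError: attempt to get argmax of an empty sequence
```

View pics/w2.png

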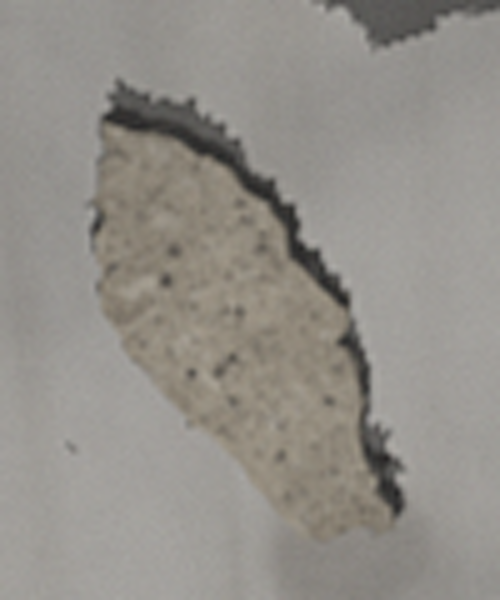

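```bash
python3 -m handwheel '[[[0,0,0],[-0.75,-0.38,0.7],0.85],[[0,0,0],[-0.75,-0.38,0.7],0.85],[[0,0,0],[-0.74,-0.39,0.7],0.85],[[0,0,-0.9],[0,0,0.7],0.85],[[0,0,-0.9],[0,0,0.7],0.85],[[0,0,-0.9],[0,0,0.7],0.85],[[0,0,-0.9],[0,0,0.7],0.85],[[0,0,-0.9],[0,0,0.7],0.85],[[0,0,-0.8],[0,0,0.7],0.85],[[0,0,0],[0,0,0.5],0.85]]'
python3 - <<'E'
from h import *
d=wrist();cv2.imwrite("pics/w3.png",d["color"]);print(proj(d,[491,174.5,10]))
E
```

```text
time: 4.05
tcp_pos: [491.0, 174.5, 87.1]
tool_rot: [[-0.97, -0.244, -0.001], [-0.244, 0.97, -0.001], [0.001, -0.0, -1.0]]
contact_force: [0.5, -1.2, 1.0]
opening: 72.6
(np.float64(321.0497894220917), np.float64(248.61687623709884))
```

View pics/w3.png

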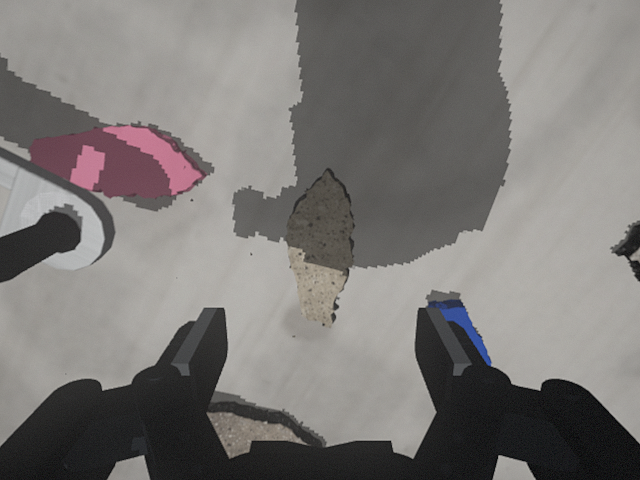

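```bash
python3 -m handwheel '[[[0,0,0],[0,0,0.9],0.8],[[0,0,0],[0,0,0.9],0.8],[[0,0,0],[0,0,0.9],0.8],[[0,0,0],[0,0,0.6],0.8],[[0,0,0],[0,0,0.2],0.8],[[0,0,0],[0,0,0],0.8]]' 30
python3 -m handwheel '[[[0,0,0],[0,0,0],0.3],[[0,0,0],[0,0,0],0.3],[[0,0,0],[0,0,0],0.3],[[0,0,0],[0,0,0],0.3],[[0,0,0],[0,0,0],0.3],[[0,0,0],[0,0,0],0.3]]' 30
python3 - <<'E'
from h import *
d=wrist();cv2.imwrite("pics/w4.png",d["color"])
E
```

```text
time: 4.85
tcp_pos: [491.0, 175.3, 18.7]
tool_rot: [[-0.97, -0.245, 0.0], [-0.245, 0.97, 0.0], [-0.0, 0.0, -1.0]]
contact_force: [-0.1, 0.2, -0.3]
opening: 68.4
time: 5.6
tcp_pos: [491.0, 175.3, 18.7]
tool_rot: [[-0.97, -0.245, -0.0], [-0.245, 0.97, -0.0], [0.0, -0.0, -1.0]]
contact_force: [0.2, 0.3, 0.0]
opening: 25.6
```

View pics/w4.png

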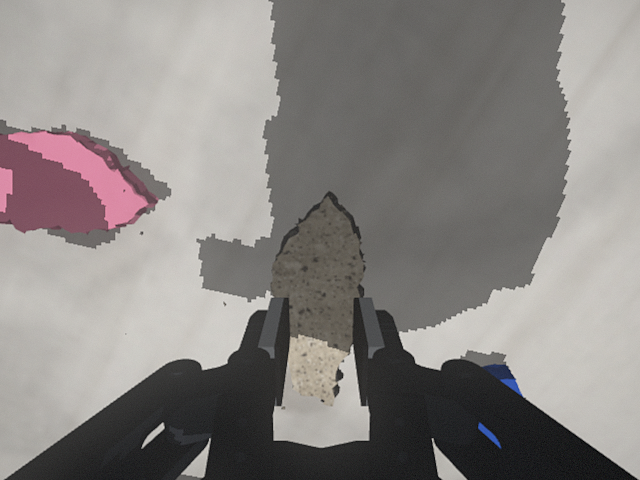

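```bash
python3 -m handwheel '[[[0,0,0],[0,0,0],0.8],[[0,0,0],[0,0,0],0.8],[[0,0,0],[0,0,0],0.8],[[0,0,0],[0,0,0],0.8],[[0,0,0],[0,0,0],0.8]]' 30
python3 - <<'E'
from h import *
d=wrist();cv2.imwrite("pics/w5.png",d["color"]);print(proj(d,[491,174.5,10]),proj(d,[491,174.5,0]))
E
```

```text
time: 6.28
tcp_pos: [491.0, 175.3, 18.7]
tool_rot: [[-0.97, -0.245, 0.0], [-0.245, 0.97, 0.0], [-0.0, 0.0, -1.0]]
contact_force: [-0.2, 0.3, 0.6]
opening: 68.3
(np.float64(319.359693685947), np.float64(299.89031182370087)) (np.float64(319.44968415876605), np.float64(290.04876188229326))
```

View pics/w5.png

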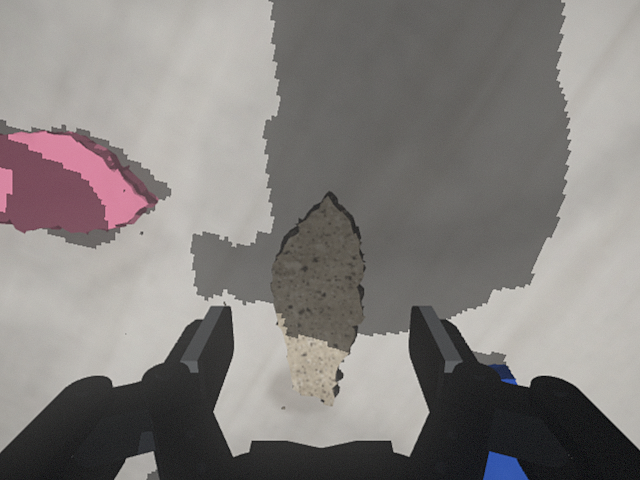

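```bash
python3 -m handwheel '[[[0,0,0],[0,0,0.15],0.8],[[0,0,0],[0,0,0.15],0.8],[[0,0,0],[0,0,0],0.8]]' 30
python3 -m handwheel '[[[0,0,0],[0,0,0],0.35],[[0,0,0],[0,0,0],0.35],[[0,0,0],[0,0,0],0.35],[[0,0,0],[0,0,0],0.35],[[0,0,0],[0,0,0],0.35]]' 30
python3 - <<'E'
from h import *
d=wrist();cv2.imwrite("pics/w6.png",d["color"])
E
```

```text
time: 6.7
tcp_pos: [490.7, 175.2, 12.2]
tool_rot: [[-0.97, -0.245, -0.001], [-0.245, 0.97, -0.0], [0.001, -0.0, -1.0]]
contact_force: [-0.4, 0.4, 0.4]
opening: 68.3
time: 7.32
tcp_pos: [491.0, 175.3, 12.7]
tool_rot: [[-0.97, -0.245, 0.0], [-0.245, 0.97, -0.0], [0.0, -0.0, -1.0]]
contact_force: [-0.8, 0.0, -0.7]
opening: 29.9
```

View pics/w6.png

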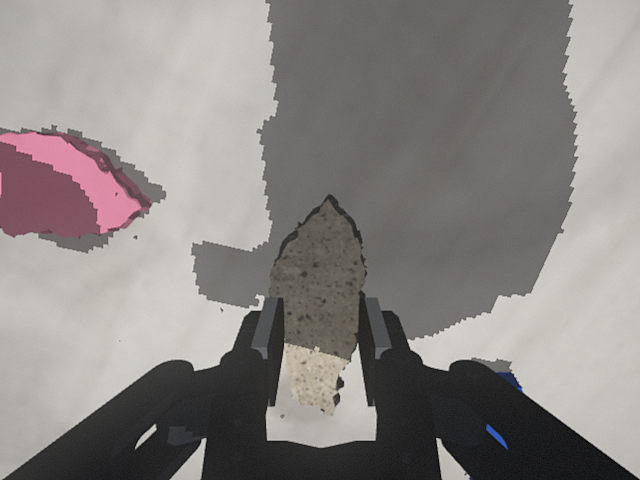

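```bash
python3 - <<'E'
from h import *
np.set_printoptions(precision=2,suppress=True)
d=wrist();s=telemetry.get_state();print(d["tool_from_camera"])
R=s["tool_rot"];p=s["tcp_pos"]
for q in [(0,0,0),(0,15,0),(0,-15,0),(11,15,14),(-11,15,14),(11,-15,14),(-11,15,0),(11,15,0),(0,0,14),(0,0,-5)]: print(q,proj(d,R@np.array(q)+p))
E
```

```text
[[   0.     -0.95   -0.31   80.23]
 [   1.      0.     -0.     -0.04]
 [   0.     -0.31    0.95 -149.33]
 [   0.      0.      0.      1.  ]]
(0, 0, 0) (np.float64(321.18302679728663), np.float64(309.7410263313616))
(0, 15, 0) (np.float64(356.8997203577461), np.float64(309.76457356499674))
(0, -15, 0) (np.float64(285.46902112714673), np.float64(309.7174808697936))
(11, 15, 14) (np.float64(354.9157915028454), np.float64(272.5067533588132))
(-11, 15, 14) (np.float64(353.62498359056946), np.float64(316.4975422152185))
(11, -15, 14) (np.float64(287.4760049284676), np.float64(272.4649389113332))
(-11, 15, 0) (np.float64(356.16398452699667), np.float64(332.7283564976418))
(11, 15, 0) (np.float64(357.6663055840132), np.float64(285.837919459493))
(0, 0, 14) (np.float64(321.1783451579643), np.float64(294.8991745980018))
(0, 0, -5) (np.float64(321.1848849889932), np.float64(315.6319128138646))
```

```bash
python3 - <<'E'
from h import *
d=imaging.snapshot("scene");u,v=map(int,proj(d,[491,175,12]));print(u,v)
a=cv2.resize(d["color"][v-50:v+50,u-65:u+65],None,fx=6,fy=6,interpolation=cv2.INTER_CUBIC);cv2.imwrite("pics/s1.png",a)
d=imaging.snapshot("top");u,v=map(int,proj(d,[491,175,12]));print(u,v)
a=cv2.resize(d["color"][v-40:v+40,u-50:u+50],None,fx=6,fy=6,interpolation=cv2.INTER_CUBIC);cv2.imwrite("pics/s2.png",a)
E
```

```text
259 273
251 234
```

View pics/s1.png

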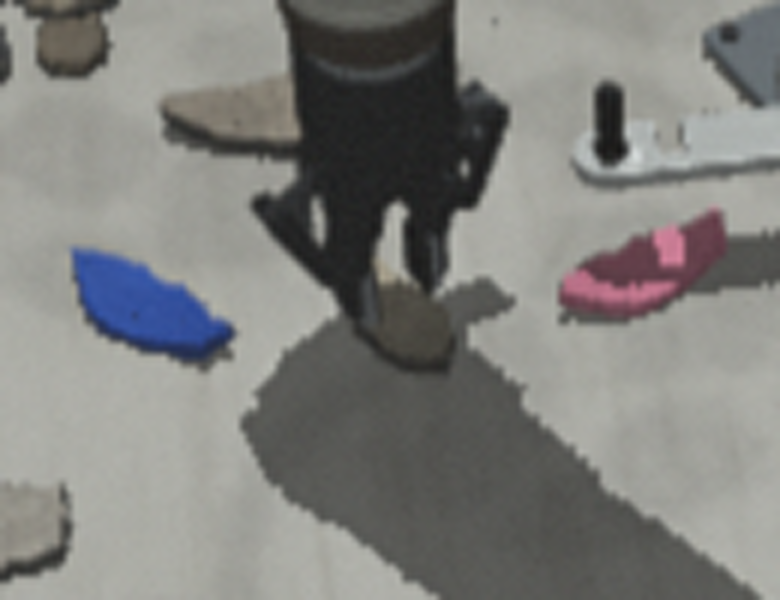

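View pics/s2.png

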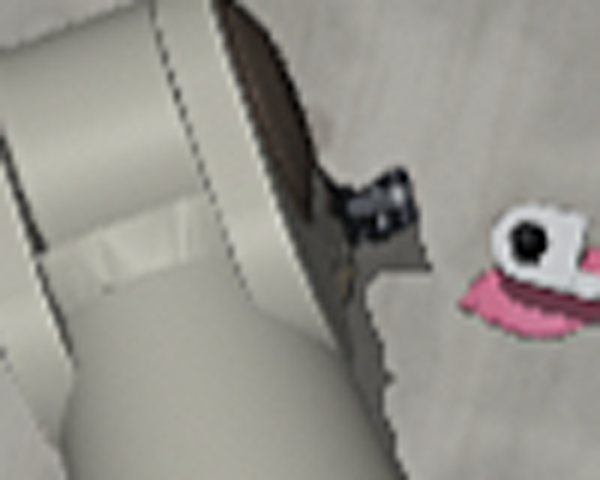

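```bash
python3 - <<'E'
from h import *
d=imaging.snapshot("scene");s=telemetry.get_state()
R=s["tool_rot"];p=s["tcp_pos"];u0,v0=259-65,273-50
img=cv2.imread("pics/s1.png")
for z,c in((14,(0,0,255)),(0,(0,255,0)),(-12,(255,0,0))):
  for y in (15,-15):
    for x in (11,-11):
      u,v=proj(d,R@np.array([x,y,z])+p);print(x,y,z,round((u-u0)*6),round((v-v0)*6));cv2.circle(img,(int((u-u0)*6),int((v-v0)*6)),4,c,-1)
cv2.imwrite("pics/s1b.png",img[200:400,200:550].repeat(2,0).repeat(2,1))
E
```

```text
11 15 14 381 351
-11 15 14 355 325
11 -15 14 431 323
-11 -15 14 405 297
11 15 0 379 331
-11 15 0 353 306
11 -15 0 430 303
-11 -15 0 403 278
11 15 -12 378 314
-11 15 -12 351 288
11 -15 -12 428 286
-11 -15 -12 402 260
```

View pics/s1b.png

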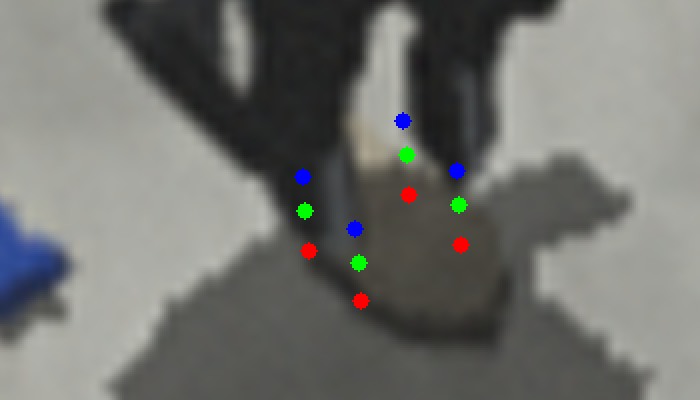

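```bash
python3 -m handwheel '[[[0,0,0],[0,0,0],0.6],[[0,0,0],[0,0,0],0.6],[[0,0,0],[0,0,0.2],0.6],[[0,0,0],[0,0,0],0.6]]' 30
python3 -m handwheel '[[[0,0,0],[0,0,0.1],0.6],[[0,0,0],[0,0,0.1],0.6],[[0,0,0],[0,0,0],0.6]]' 30
python3 - <<'E'
from h import *
d=wrist();cv2.imwrite("pics/w7.png",d["color"])
d=imaging.snapshot("scene");a=cv2.resize(d["color"][233:313,204:314],None,fx=7,fy=7,interpolation=cv2.INTER_CUBIC);cv2.imwrite("pics/s3.png",a)
E
```

```text
time: 8.07
tcp_pos: [490.7, 175.2, 8.2]
tool_rot: [[-0.97, -0.245, -0.001], [-0.245, 0.97, -0.0], [0.001, -0.0, -1.0]]
contact_force: [-0.3, 0.4, 0.6]
opening: 51.3
time: 8.45
tcp_pos: [490.9, 175.2, 4.5]
tool_rot: [[-0.97, -0.245, -0.0], [-0.245, 0.97, -0.0], [0.0, -0.0, -1.0]]
contact_force: [-0.3, -0.4, -0.5]
opening: 51.3
```

View pics/w7.png

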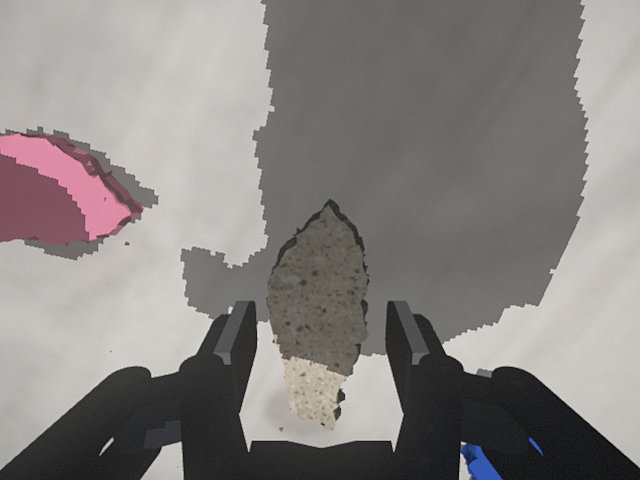

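View pics/s3.png

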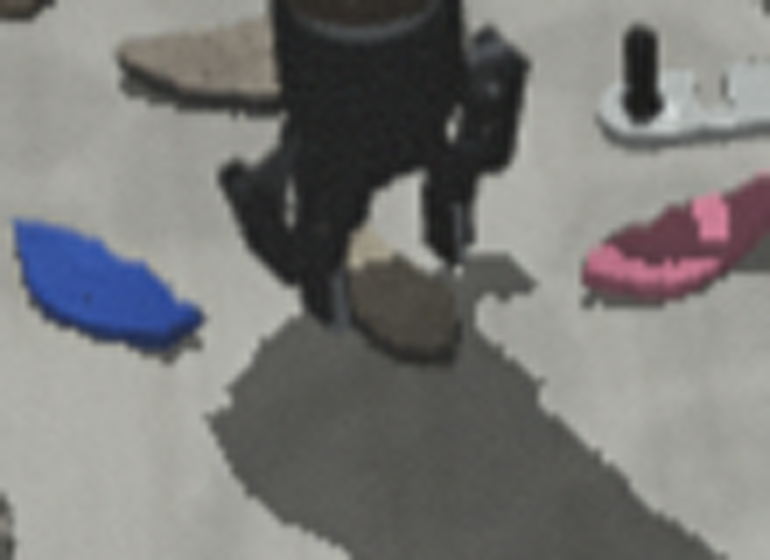

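```bash
python3 -m handwheel '[[[0,0,0],[0,0,0],0.4],[[0,0,0],[0,0,0],0.4],[[0,0,0],[0,0,0],0.4]]' 30
```

```text
time: 8.93
tcp_pos: [491.0, 175.3, 4.7]
tool_rot: [[-0.97, -0.245, 0.0], [-0.245, 0.97, 0.0], [-0.0, 0.0, -1.0]]
contact_force: [-0.2, -0.2, -0.5]
opening: 34.0
```

```bash
python3 - <<'E'
from h import *
d=wrist();cv2.imwrite("pics/w8.png",cv2.resize(d["color"][180:440,200:440],None,fx=2.3,fy=2.3))
E
python3 -m handwheel '[[[0,0,0],[0,0,0],0.3],[[0,0,0],[0,0,0],0.3],[[0,0,0],[0,0,0],0.3]]' 30
```

```text
time: 9.35
tcp_pos: [491.0, 175.3, 4.7]
tool_rot: [[-0.97, -0.245, 0.0], [-0.245, 0.97, 0.0], [-0.0, 0.0, -1.0]]
contact_force: [0.4, -0.3, 0.9]
opening: 26.1
```

View pics/w8.png

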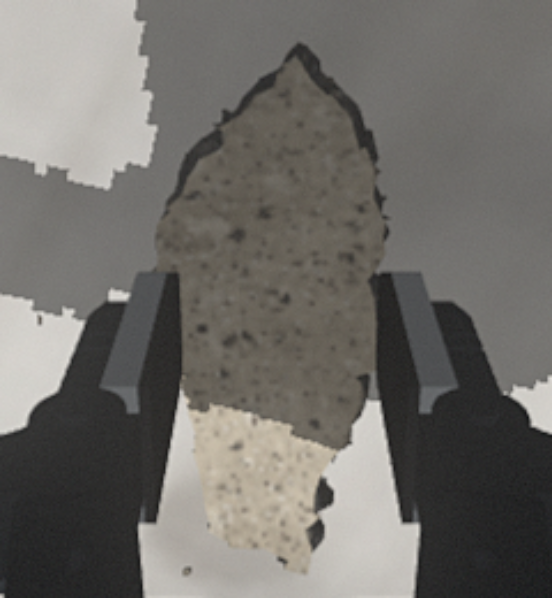

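```bash
python3 -m handwheel '[[[0,0,0],[0,0,0],0.6],[[0,0,0],[0,0,0],0.6],[[0,0,0],[0,0,0.15],0.6],[[0,0,0],[0,0,0.1],0.6],[[0,0,0],[0,0,0],0.6]]' 30
python3 -m handwheel '[[[0,0,0],[0,0,0.1],0.6],[[0,0,0],[0,0,0.1],0.6],[[0,0,0],[0,0,0],0.6]]' 30
python3 -m handwheel '[[[0,0,0],[0,0,0],0.4],[[0,0,0],[0,0,0],0.4],[[0,0,0],[0,0,0],0.4]]' 30
```

```text
time: 9.98
tcp_pos: [490.8, 175.2, -0.6]
tool_rot: [[-0.97, -0.245, -0.0], [-0.245, 0.97, -0.0], [0.0, -0.0, -1.0]]
contact_force: [-0.0, -0.6, -0.5]
opening: 51.3
time: 10.35
tcp_pos: [490.8, 175.3, -4.5]
tool_rot: [[-0.97, -0.245, -0.0], [-0.245, 0.97, -0.0], [0.0, -0.0, -1.0]]
contact_force: [-0.5, 0.2, -0.1]
opening: 51.4
time: 10.72
tcp_pos: [491.1, 175.3, -4.1]
tool_rot: [[-0.97, -0.245, 0.0], [-0.245, 0.97, 0.0], [-0.0, 0.0, -1.0]]
contact_force: [-0.5, -0.5, 2.6]
opening: 40.2
```

```bash
python3 -m handwheel '[[[0,0,0],[0,0,0],0.6],[[0,0,0],[0,0,0],0.6],[[0,0,0],[0,0,0.12],0.6],[[0,0,0],[0,0,0.12],0.6],[[0,0,0],[0,0,0],0.6]]' 30
python3 -m handwheel '[[[0,0,0],[0,0,0],0.4],[[0,0,0],[0,0,0],0.4],[[0,0,0],[0,0,0],0.4]]' 30
python3 - <<'E'
from h import *
d=wrist();cv2.imwrite("pics/w9.png",cv2.resize(d["color"][180:440,200:440],None,fx=2.3,fy=2.3))
E
```

```text
time: 11.35
tcp_pos: [490.7, 175.2, -9.5]
tool_rot: [[-0.97, -0.245, -0.001], [-0.245, 0.97, -0.0], [0.001, -0.0, -1.0]]
contact_force: [0.4, 0.3, 0.0]
opening: 51.2
time: 11.72
tcp_pos: [491.7, 175.6, -8.0]
tool_rot: [[-0.97, -0.245, 0.002], [-0.245, 0.97, 0.001], [-0.002, 0.0, -1.0]]
contact_force: [-1.0, -0.1, 6.6]
opening: 40.3
```

View pics/w9.png

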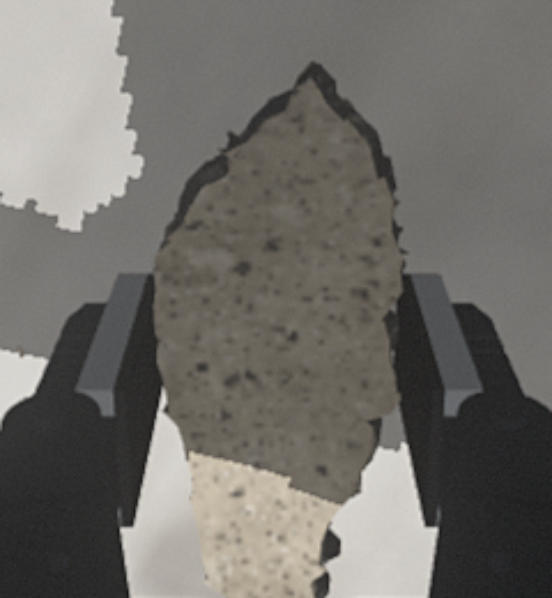

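```bash
python3 -m handwheel '[[[0,0,0],[0,0,-0.05],0.2],[[0,0,0],[0,0,0],0.2],[[0,0,0],[0,0,-0.2],0.2],[[0,0,0],[0,0,-0.5],0.2],[[0,0,0],[0,0,-0.5],0.2],[[0,0,0],[0,0,0],0.2]]' 40
python3 - <<'E'
from h import *
d=wrist();cv2.imwrite("pics/w10.png",d["color"])
d=imaging.snapshot("scene");a=cv2.resize(d["color"][223:303,204:314],None,fx=7,fy=7,interpolation=cv2.INTER_CUBIC);cv2.imwrite("pics/s4.png",a)
E
```

```text
time: 12.52
tcp_pos: [491.7, 175.6, 17.2]
tool_rot: [[-0.97, -0.245, 0.002], [-0.245, 0.97, 0.001], [-0.002, 0.0, -1.0]]
contact_force: [0.4, 0.1, -0.5]
opening: 39.7
```

View pics/w10.png

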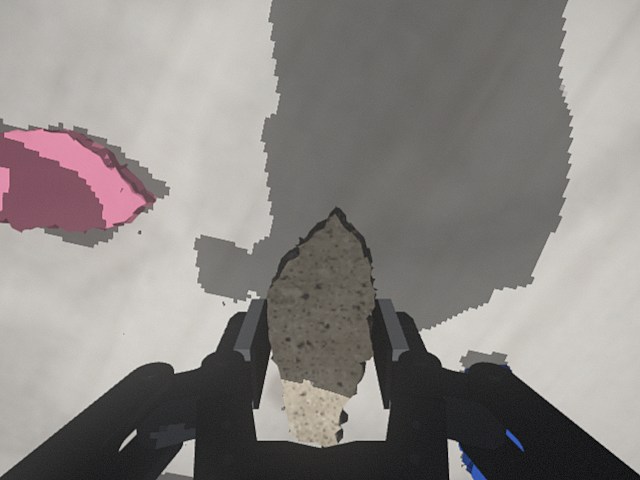

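View pics/s4.png

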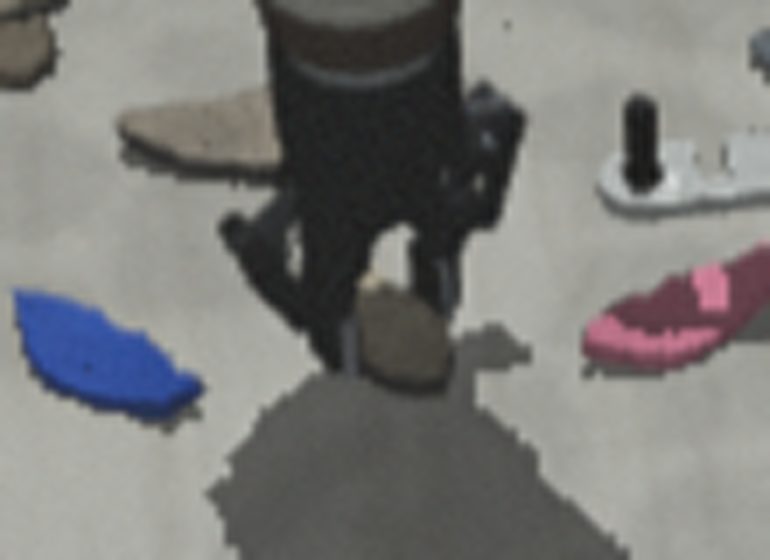

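```bash
python3 - <<'E'
from h import *
d=wrist();s=telemetry.get_state();a=back(d,337,212,43);b=back(d,317,447,43);print(a,b,np.linalg.norm(a-b),(a+b)/2)
m=(a+b)/2;print("tool offs",s["tool_rot"].T@(m-s["tcp_pos"]),"axis tool",s["tool_rot"].T@(a-b))
l=back(d,267,300,35);r=back(d,374,300,35);print(l,r,np.linalg.norm(l-r))
E
```

```text
[442.17535437 168.14825765  43.        ] [535.55452219 184.92654008  43.        ] 94.87454739995664 [488.86493828 176.53739887  43.        ]
tool offs [  1.65556552   1.74267268 -27.25313507] axis tool [9.46458225e+01 6.58390647e+00 1.40081292e-02]
[482.13689091 152.77715113  35.        ] [472.59173108 190.48033191  35.        ] 38.89267176596912
```

```bash
python3 -m handwheel '[[[0,0,0],[0,0,-0.6],0.2],[[0,0,0],[0,0,-0.9],0.2],[[0,0,0.3],[0,0,-1],0.2],[[0,0,0.3],[0,0,-1],0.2],[[0,0,0.3],[0,0,-1],0.2],[[0,0,0],[0,0,-1],0.2],[[0,0,0],[0,0,-0.7],0.2],[[0,0,0],[0,0,-0.3],0.2],[[0,0,0],[0,0,0],0.2]]' 40
python3 -m handwheel '[[[0,0,0],[0.1,-0.5,0],0.2],[[0,0,0],[0.1,-0.8,0],0.2],[[0,0,0],[0.1,-0.9,0],0.2],[[0,0,0],[0.1,-0.9,0],0.2],[[0,0,0],[0.1,-0.9,0],0.2],[[0,0,0],[0.1,-0.9,0],0.2],[[0,0,0],[0.1,-0.9,0],0.2],[[0,0,0],[0.1,-0.9,0],0.2],[[0,0,0],[0,-0.9,0],0.2],[[0,0,0],[0,-0.9,0],0.2]]' 40
python3 -m handwheel '[[[0,0,0],[0,-0.9,0],0.2],[[0,0,0],[0,-0.9,0],0.2],[[0,0,0],[0,-0.9,0],0.2],[[0,0,0],[0,-0.9,0],0.2],[[0,0,0],[0,-0.9,0],0.2],[[0,0,0],[0,-0.7,0],0.2],[[0,0,0],[0,-0.5,0],0.2],[[0,0,0],[0,-0.2,0],0.2],[[0,0,0],[0,0,0],0.2]]' 40
python3 - <<'E'
from h import *
d=wrist();cv2.imwrite("pics/w11.png",d["color"]);print(proj(d,[518.6,-113.4,36]))
E
```

```text
time: 13.8
tcp_pos: [491.1, 175.3, 146.1]
tool_rot: [[-0.988, -0.152, 0.0], [-0.152, 0.988, 0.0], [-0.0, 0.0, -1.0]]
contact_force: [0.4, 0.8, -0.4]
opening: 39.9
time: 15.05
tcp_pos: [501.3, 3.7, 145.9]
tool_rot: [[-0.988, -0.152, 0.0], [-0.152, 0.988, -0.0], [-0.0, -0.0, -1.0]]
contact_force: [0.8, 0.1, -1.0]
opening: 39.8
time: 16.18
tcp_pos: [519.1, -111.8, 145.9]
tool_rot: [[-0.988, -0.152, -0.0], [-0.152, 0.988, 0.0], [0.0, 0.0, -1.0]]
contact_force: [-0.1, -0.5, 0.7]
opening: 39.9
(np.float64(318.8944332288024), np.float64(231.37690680912272))
```

View pics/w11.png

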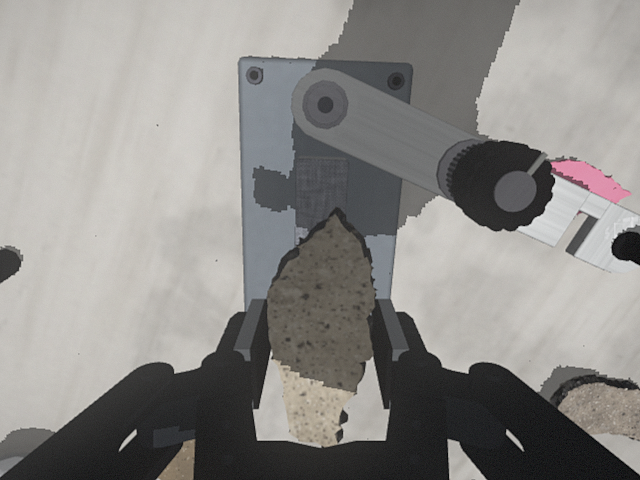

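```bash
python3 - <<'E'
from h import *
np.set_printoptions(precision=1,suppress=True)
d=wrist();cv2.imwrite("pics/w12.png",cv2.resize(d["color"][60:260,230:420],None,fx=3,fy=3))
for n,u,v,z in[("b",299,157,36),("b",348,157,36),("hinge",325,104,82),("knob",516,192,134),("handle",630,243,120)]:print(n,back(d,u,v,z))
y=np.array([-.993,-.116]);print(np.array([518.6,-113.4])+52*y)
E
```

```text
b [ 471.1 -133.4   36. ]
b [ 466.3 -102.3   36. ]
hinge [ 437.2 -122.3   82. ]
knob [459.7 -39.8 134. ]
handle [476.5  27.3 120. ]
[ 467.  -119.4]
```

View pics/w12.png

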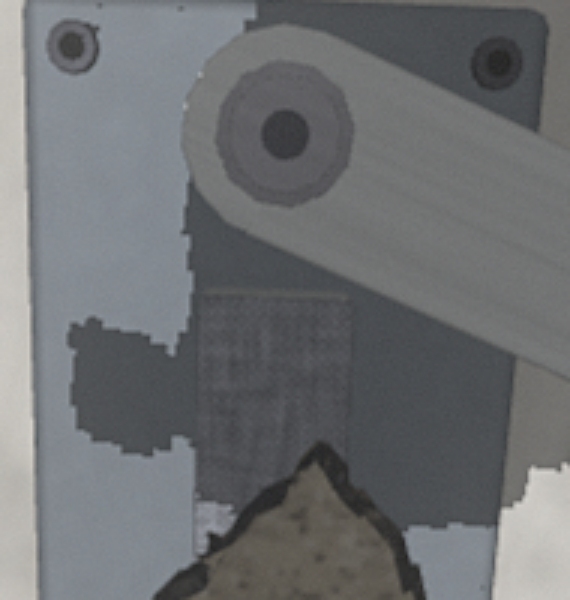

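```bash
python3 -m handwheel '[[[0,0,0],[-0.08,-0.04,0.5],0.2],[[0,0,0],[0,0,0.9],0.2],[[0,0,0],[0,0,0.9],0.2],[[0,0,0],[0,0,0.9],0.2],[[0,0,0],[0,0,0.9],0.2],[[0,0,0],[0,0,0.8],0.2],[[0,0,0],[0,0,0.5],0.2],[[0,0,0],[0,0,0.2],0.2],[[0,0,0],[0,0,0],0.2]]' 40
python3 - <<'E'
from h import *
d=wrist();cv2.imwrite("pics/w13.png",d["color"])
d=imaging.snapshot("scene");u,v=map(int,proj(d,[520,-113,45]));print(u,v)
a=cv2.resize(d["color"][v-45:v+45,u-60:u+60],None,fx=6,fy=6,interpolation=cv2.INTER_CUBIC);cv2.imwrite("pics/s5.png",a)
E
```

```text
time: 17.4
tcp_pos: [520.9, -112.4, 34.0]
tool_rot: [[-0.988, -0.152, 0.0], [-0.152, 0.988, -0.0], [-0.0, -0.0, -1.0]]
contact_force: [0.0, -0.1, -1.4]
opening: 39.8
343 231
```

View pics/w13.png

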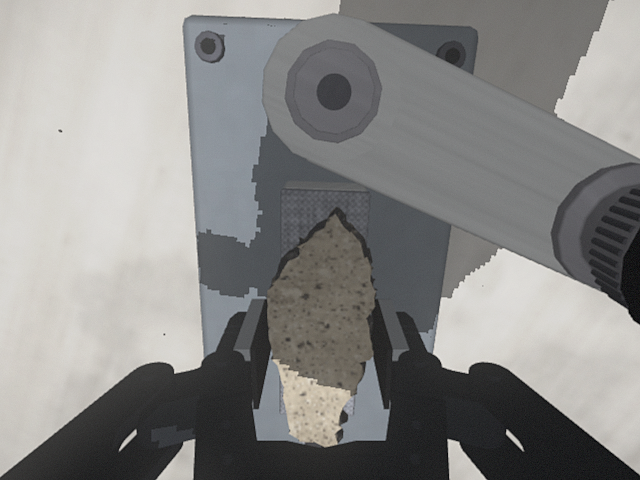

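View pics/s5.png

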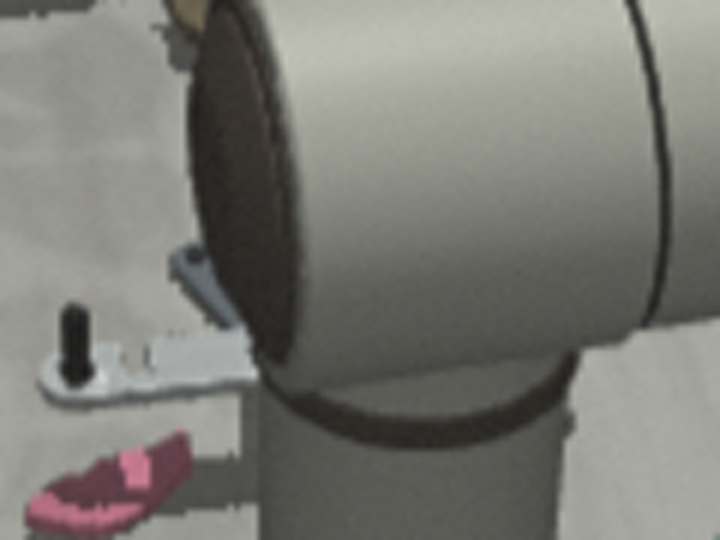

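```bash
python3 - <<'E'
from h import *
np.set_printoptions(precision=1,suppress=True)
d=wrist()
e=back(d,325,190,36);print("end",e,"bedc",e[:2]+52*np.array([.993,.116]))
e1,e2=back(d,281,190,36),back(d,370,190,36);print(e1,e2,np.linalg.norm(e1-e2))
e=back(d,320,413,36);print("near end",e,"bedc",e[:2]-52*np.array([.993,.116]))
a=back(d,337,212,60);b=back(d,317,447,60);print("sherd",a,b,(a+b)/2)
l,r=back(d,267,300,52),back(d,376,300,52);print(l,r)
E
```

```text
end [ 470.3 -118.8   36. ] bedc [ 522.  -112.8]
[ 472.9 -135.2   36. ] [ 467.7 -102.1   36. ] 33.4748745452102
near end [ 572.6 -105.    36. ] bedc [ 520.9 -111. ]
sherd [ 472.1 -114.9   60. ] [ 567.9 -106.8   60. ] [ 520.  -110.8   60. ]
[ 510.9 -134.1   52. ] [504.8 -94.5  52. ]
```

```bash
python3 -m handwheel '[[[0,0,0],[0,0,0.1],0.2],[[0,0,0],[0,0,0.1],0.2],[[0,0,0],[0,0,0],0.2]]' 40
python3 -m handwheel '[[[0,0,0],[0,0,0.1],0.2],[[0,0,0],[0,0,0],0.2]]' 40
```

```text
time: 17.92
tcp_pos: [520.6, -112.3, 29.7]
tool_rot: [[-0.988, -0.152, -0.0], [-0.152, 0.988, 0.0], [0.0, 0.0, -1.0]]
contact_force: [0.7, 0.2, 0.1]
opening: 39.7
time: 18.18
tcp_pos: [520.9, -112.4, 28.0]
tool_rot: [[-0.988, -0.152, 0.0], [-0.152, 0.988, -0.0], [-0.0, -0.0, -1.0]]
contact_force: [-0.1, 0.2, 1.0]
opening: 40.2
```

```bash
python3 -m handwheel '[[[0,0,0],[0,0,0.05],0.2],[[0,0,0],[0,0,0],0.2]]' 40
python3 -m handwheel '[[[0,0,0],[0,0,0.05],0.2],[[0,0,0],[0,0,0],0.2]]' 40
```

```text
time: 18.42
tcp_pos: [520.9, -112.4, 27.9]
tool_rot: [[-0.988, -0.152, 0.001], [-0.152, 0.988, -0.0], [-0.001, -0.0, -1.0]]
contact_force: [-3.2, 1.2, 9.4]
opening: 39.9
time: 18.68
tcp_pos: [520.9, -112.4, 27.8]
tool_rot: [[-0.988, -0.152, 0.001], [-0.152, 0.988, -0.0], [-0.001, -0.0, -1.0]]
contact_force: [-5.6, 1.5, 16.5]
opening: 40.1
```

Contact with the bed; release gently and look.

```bash
python3 -m handwheel '[[[0,0,0],[0,0,-0.07],0.5],[[0,0,0],[0,0,0],0.55],[[0,0,0],[0,0,0],0.65],[[0,0,0],[0,0,0],0.65],[[0,0,0],[0,0,0],0.65],[[0,0,0],[0,0,0],0.65]]' 40
python3 - <<'E'
from h import *
d=wrist();cv2.imwrite("pics/w14.png",d["color"])
E
```

```text
time: 19.42
tcp_pos: [520.7, -112.3, 27.2]
tool_rot: [[-0.988, -0.152, -0.0], [-0.152, 0.988, -0.0], [0.0, -0.0, -1.0]]
contact_force: [-0.1, -0.2, -1.3]
opening: 55.5
```

View pics/w14.png

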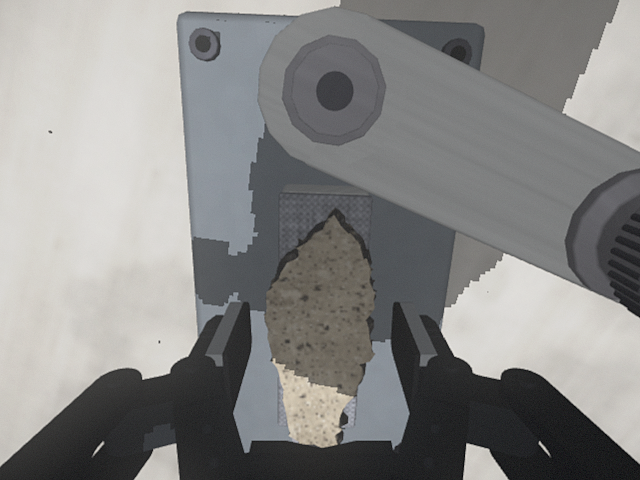

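```bash
python3 -m handwheel '[[[0,0,0],[0,0,-0.2],0.65],[[0,0,0],[0,0,-0.5],0.7],[[0,0,0],[0,0,-0.9],0.7],[[0,0,0],[0,0,-1],0.7],[[0,0,0],[0,0,-1],0.7],[[0,0,0],[0,0,-1],0.7],[[0,0,0],[0,0,-1],0.7],[[0,0,0],[0,0,-1],0.7],[[0,0,0],[0,0,-0.4],0.7],[[0,0,0],[0,0,0],0.7]]' 40
python3 - <<'E'
from h import *
d=wrist();cv2.imwrite("pics/w15.png",d["color"]);print(telemetry.get_state()["joint_positions"].round(2))
E
```

```text
time: 20.72
tcp_pos: [521.0, -112.4, 168.1]
tool_rot: [[-0.988, -0.152, 0.001], [-0.152, 0.988, -0.0], [-0.001, -0.0, -1.0]]
contact_force: [0.3, 0.4, 0.6]
opening: 59.8
[-0.21  0.03  0.01  1.55  0.   -0.37]
```

View pics/w15.png

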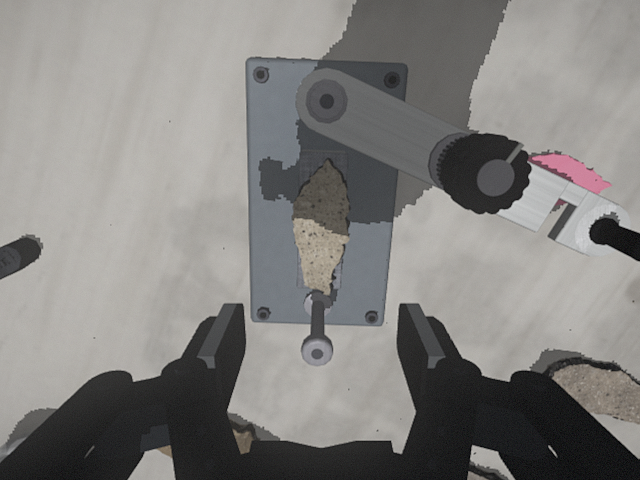

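```bash
python3 -m handwheel '[[[0,0,-1],[0,0,0],0.7],[[0,0,-1],[0,0,0],0.6],[[0,0,-1],[0,0,0],0.6],[[0,0,-1],[0,0,0],0.6],[[0,0,-1],[0,0,0],0.6],[[0,0,-1],[0,0,0],0.6],[[0,0,-1],[0,0,0],0.6],[[0,0,-1],[0,0,0],0.6],[[0,0,-1],[0,0,0],0.6],[[0,0,-1],[0,0,0],0.6]]' 20
python3 -m handwheel '[[[0,0,-1],[0,0,0],0.6],[[0,0,0],[-0.8,0.4,0],0.6],[[0,0,0],[-0.9,0.45,0],0.6],[[0,0,0],[-0.9,0.45,0],0.6],[[0,0,0],[-0.9,0.45,0],0.6],[[0,0,0],[-0.9,0.45,0],0.6],[[0,0,0],[-0.9,0.45,0],0.6],[[0,0,0],[-0.9,0.45,0],0.6],[[0,0,0],[-0.9,0.45,0],0.6],[[0,0,0],[-0.5,0.3,0],0.6]]' 20
python3 - <<'E'
from h import *
telemetry.get_state()
d=wrist();cv2.imwrite("pics/w16.png",d["color"]);print(telemetry.get_state()["tcp_pos"].round(1),telemetry.get_state()["joint_positions"].round(2))
for p in([485,61,120],[483.5,59.5,120],[435,-123,82],[484,60,98]):print(proj(d,p))
E
```

```text
time: 22.02
tcp_pos: [520.3, -112.2, 166.3]
tool_rot: [[-0.359, -0.933, -0.002], [-0.933, 0.359, 0.0], [0.0, 0.002, -1.0]]
contact_force: [0.6, 0.2, -0.2]
opening: 51.2
time: 23.28
tcp_pos: [485.8, 56.2, 167.4]
tool_rot: [[-0.262, -0.965, 0.0], [-0.965, 0.262, 0.0], [-0.0, -0.0, -1.0]]
contact_force: [0.4, 0.6, -0.6]
opening: 51.1
[485.7  56.8 167.4] [ 0.12 -0.07 -0.1   1.55  0.   -1.19]
(np.float64(324.29973272642854), np.float64(274.62508630940636))
(np.float64(326.281929417431), np.float64(271.4538012765696))
(np.float64(325.1189995479626), np.float64(-124.69767626118846))
(np.float64(325.2181484951185), np.float64(257.8794754763795))
```

View pics/w16.png

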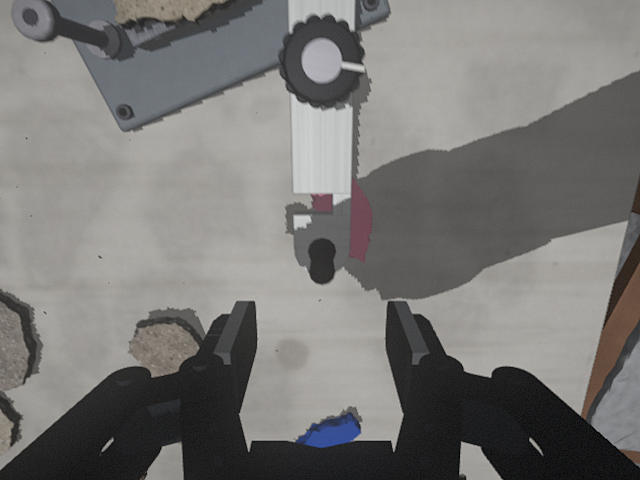

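```bash
python3 - <<'E'
from h import *
np.set_printoptions(precision=1,suppress=True)
d=wrist();s=telemetry.get_state()
h=back(d,321,272,120);k=back(d,322,60,134);st=back(d,36,18,88)
print(h,k,np.linalg.norm((h-k)[:2]),"stud",st);print(s["tool_rot"].T@(h-s["tcp_pos"]))
u=(h-k)[:2]/np.linalg.norm((h-k)[:2]);print("ang",np.degrees(np.arctan2(u[1],u[0])),"hinge",h[:2]-190*u)
E
```

```text
[486.2  59.6 120. ] [459.  -39.3 134. ] 102.60944321074064 stud [ 593.9 -101.4   88. ]
[-3.7  0.8 47.4]
ang 74.63283068219654 hinge [ 435.8 -123.6]
```

```bash
python3 -m handwheel '[[[0,0,0],[-0.18,0.04,0.5],0.6],[[0,0,0],[0,0,0.8],0.6],[[0,0,0],[0,0,0.8],0.6],[[0,0,0],[0,0,0.8],0.6],[[0,0,0],[0,0,0.7],0.6],[[0,0,0],[0,0,0.5],0.5],[[0,0,0],[0,0,0],0.4],[[0,0,0],[0,0,0],0.3],[[0,0,0],[0,0,0],0.1],[[0,0,0],[0,0,0],0.1]]' 20
python3 -m handwheel '[[[0,0,0],[0,0,0],0.1],[[0,0,0],[0,0,0],0.1]]' 20
python3 - <<'E'
from h import *
d=wrist();cv2.imwrite("pics/w17.png",d["color"])
E
```

```text
time: 24.62
tcp_pos: [487.0, 58.3, 86.0]
tool_rot: [[-0.263, -0.965, 0.001], [-0.965, 0.263, 0.0], [-0.0, -0.001, -1.0]]
contact_force: [-0.6, -0.3, 3.7]
opening: 13.7
time: 24.88
tcp_pos: [487.0, 58.3, 85.9]
tool_rot: [[-0.263, -0.965, 0.001], [-0.965, 0.263, 0.0], [-0.001, -0.001, -1.0]]
contact_force: [-0.6, 0.2, 5.9]
opening: 13.3
```

View pics/w17.png

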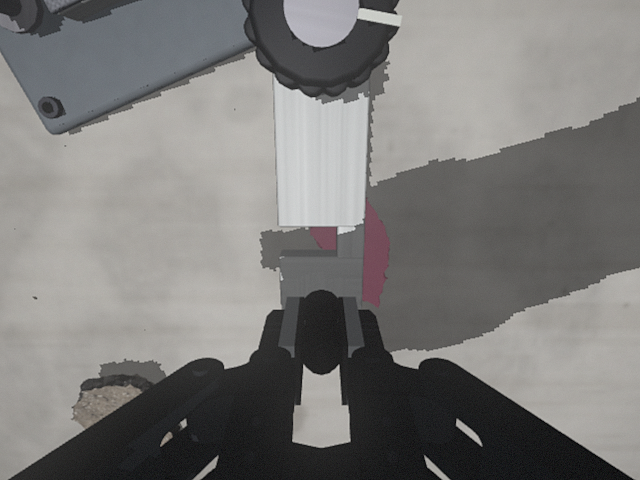

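```bash
python3 -m handwheel '[[[0,0,0.4],[0.01,-0.4,-0.05],0.1],[[0,0,0.8],[0.03,-0.8,0],0.1],[[0,0,0.8],[0.03,-0.8,0],0.1],[[0,0,0.8],[0.03,-0.8,0],0.1],[[0,0,0],[0,0,0],0.1]]' 20
python3 - <<'E'
from h import *
s=telemetry.get_state();v=s["tcp_pos"][:2]-[435.8,-123];print(np.hypot(*v),np.degrees(np.arctan2(v[1],v[0])),np.degrees(np.arctan2(-s["tool_rot"][1,0],-s["tool_rot"][0,0])),s["contact_force"])
d=wrist();cv2.imwrite("pics/w18.png",d["color"])
E
```

```text
time: 25.55
tcp_pos: [538.6, 35.4, 86.0]
tool_rot: [[-0.532, -0.847, -0.0], [-0.847, 0.532, -0.0], [0.0, -0.0, -1.0]]
contact_force: [-1.0, -0.5, 1.3]
opening: 13.4
188.81268864339836 57.02676886209952 57.873509318391534 [-1.04662728 -0.48160287  1.32407063]
```

View pics/w18.png

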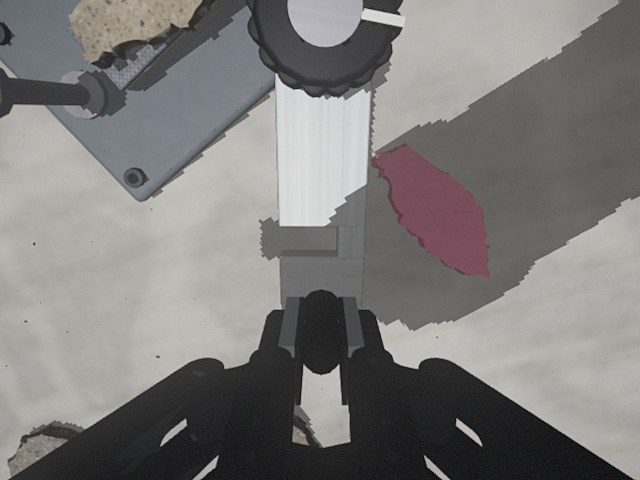

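```bash
python3 -m handwheel '[[[0,0,0.5],[0.01,-0.5,0],0.1],[[0,0,0.8],[0.03,-0.8,0],0.1],[[0,0,0.8],[0.03,-0.8,0],0.1],[[0,0,0.8],[0.03,-0.8,0],0.1],[[0,0,0.8],[0.03,-0.8,0],0.1],[[0,0,0.8],[0.03,-0.8,0],0.1],[[0,0,0.8],[0.03,-0.8,0],0.1],[[0,0,0.8],[0.03,-0.8,0],0.1],[[0,0,0.5],[0.01,-0.5,0],0.1],[[0,0,0],[0,0,0],0.1]]' 20
python3 - <<'E'
from h import *
s=telemetry.get_state();v=s["tcp_pos"][:2]-[435.8,-123];print(np.hypot(*v),np.degrees(np.arctan2(v[1],v[0])),np.degrees(np.arctan2(-s["tool_rot"][1,0],-s["tool_rot"][0,0])),s["contact_force"])
d=wrist();cv2.imwrite("pics/w19.png",d["color"])
E
```

```text
time: 26.85
tcp_pos: [616.3, -66.3, 86.0]
tool_rot: [[-0.949, -0.314, -0.004], [-0.314, 0.949, -0.001], [0.004, 0.0, -1.0]]
contact_force: [-9.1, -2.8, 4.0]
opening: 13.1
189.23112102799467 17.444344484383603 18.32765010775474 [-9.10847136 -2.778725    4.02476489]
```

View pics/w19.png

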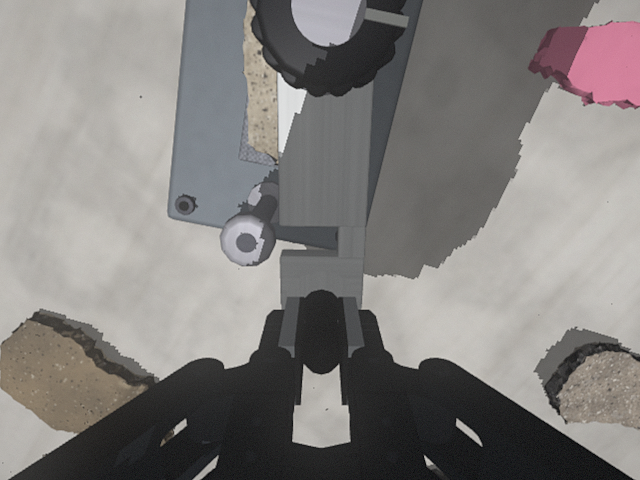

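```bash
python3 -m handwheel '[[[0,0,0.7],[0.08,-0.7,0],0.1],[[0,0,0.7],[0.03,-0.7,0],0.1],[[0,0,0],[0,0,0],0.1]]' 20
python3 -m handwheel '[[[0,0,0.25],[0.01,-0.25,0],0.1],[[0,0,0],[0,0,0],0.1]]' 20
python3 - <<'E'
from h import *
s=telemetry.get_state();v=s["tcp_pos"][:2]-[435.8,-123];print(np.hypot(*v),np.degrees(np.arctan2(v[1],v[0])),np.degrees(np.arctan2(-s["tool_rot"][1,0],-s["tool_rot"][0,0])),s["contact_force"])
d=wrist();cv2.imwrite("pics/w20.png",d["color"])
E
```

```text
time: 27.28
tcp_pos: [622.6, -93.5, 86.0]
tool_rot: [[-0.985, -0.172, -0.003], [-0.172, 0.985, -0.0], [0.003, 0.0, -1.0]]
contact_force: [-5.2, -1.4, 3.6]
opening: 13.2
time: 27.52
tcp_pos: [623.3, -97.8, 86.1]
tool_rot: [[-0.989, -0.148, -0.002], [-0.148, 0.989, -0.0], [0.002, 0.0, -1.0]]
contact_force: [-5.6, -0.0, 2.9]
opening: 13.6
189.18120745614866 7.652745856511178 8.504200913102887 [-5.56954426 -0.01998011  2.91513347]
```

View pics/w20.png

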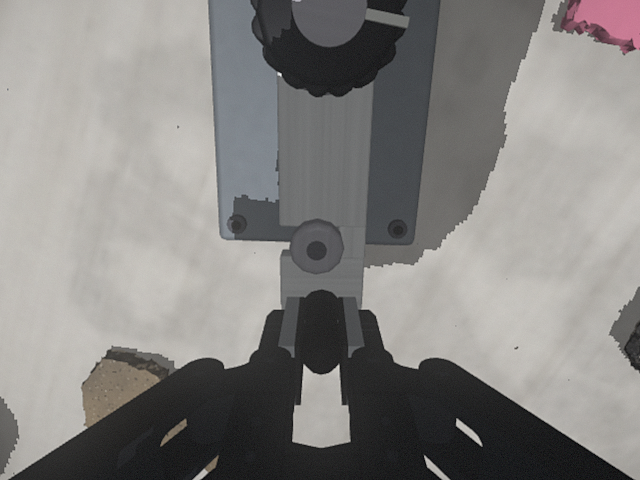

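Nearly shut: stud head (317,247) sits in the notch. Press on until the stop.

```bash
python3 -m handwheel '[[[0,0,0.15],[0,-0.15,0],0.1],[[0,0,0],[0,0,0],0.1]]' 20
python3 -m handwheel '[[[0,0,0.1],[0,-0.1,0],0.1],[[0,0,0],[0,0,0],0.1]]' 20
python3 -m handwheel '[[[0,0,0],[0,-0.1,0],0.1],[[0,0,0],[0,0,0],0.1]]' 20
```

```text
time: 27.82
tcp_pos: [623.6, -100.6, 86.0]
tool_rot: [[-0.991, -0.133, -0.003], [-0.133, 0.991, 0.0], [0.003, 0.001, -1.0]]
contact_force: [-5.1, -0.5, 2.9]
opening: 13.0
time: 28.08
tcp_pos: [623.7, -100.6, 86.0]
tool_rot: [[-0.992, -0.124, -0.003], [-0.124, 0.992, 0.004], [0.003, 0.004, -1.0]]
contact_force: [-7.3, 8.0, 3.2]
opening: 13.2
time: 28.32
tcp_pos: [623.7, -100.7, 86.0]
tool_rot: [[-0.992, -0.125, -0.004], [-0.126, 0.992, 0.007], [0.003, 0.007, -1.0]]
contact_force: [-9.7, 17.4, 6.3]
opening: 13.3
```

```bash
python3 -m handwheel '[[[0,0,0],[0,0.12,0],0.1],[[0,0,0],[0,0,0],0.4],[[0,0,0],[0,0,0],0.6],[[0,0,0],[0,0,0],0.6],[[0,0,0],[0,0,-0.5],0.6],[[0,0,0],[0,0,-1],0.65],[[0,0,0],[0,0,-1],0.65],[[0,0,0],[0,0,-1],0.65],[[0,0,0],[0,0,-0.8],0.65],[[0,0,0],[0,0,0],0.65]]' 40
python3 - <<'E'
from h import *
np.set_printoptions(precision=1,suppress=True)
d=wrist();cv2.imwrite("pics/w21.png",d["color"]);s=telemetry.get_state();print(s["tcp_pos"],s["tool_rot"].T@(np.array([520.2,-113.1,134])-s["tcp_pos"]),proj(d,[520.2,-113.1,134]),proj(d,[624.5,-101,120]))
E
```

```text
time: 29.58
tcp_pos: [626.0, -102.6, 173.9]
tool_rot: [[-0.993, -0.121, 0.002], [-0.121, 0.993, -0.0], [-0.002, -0.001, -1.0]]
contact_force: [-0.1, 0.2, -0.6]
opening: 55.8
[ 625.7 -102.6  172.7] [106.    2.3  38.6] (np.float64(327.0336550328629), np.float64(44.82589580473572)) (np.float64(324.51725065320153), np.float64(260.0431462031893))
```

View pics/w21.png

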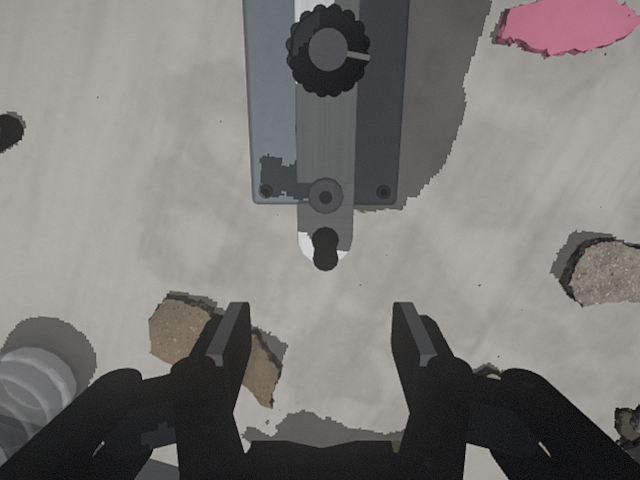

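```bash
python3 -m handwheel '[[[0,0,0],[0.6,0.05,0],0.6],[[0,0,0],[0.9,0.08,0],0.6],[[0,0,0],[0.9,0,0],0.6],[[0,0,0],[0.9,0,0],0.6],[[0,0,0],[0.9,0,0],0.6],[[0,0,0],[0.7,0,0],0.6],[[0,0,0],[0.3,0,0],0.6],[[0,0,0],[0,0,0],0.6]]' 40
python3 - <<'E'
from h import *
np.set_printoptions(precision=1,suppress=True)
d=wrist();cv2.imwrite("pics/w22.png",d["color"]);print(proj(d,[521,-113,134]),telemetry.get_state()["joint_positions"])
E
```

```text
time: 30.62
tcp_pos: [521.6, -112.5, 172.3]
tool_rot: [[-0.993, -0.121, 0.0], [-0.121, 0.993, -0.0], [-0.0, -0.0, -1.0]]
contact_force: [0.4, 0.1, -0.1]
opening: 51.1
(np.float64(320.42988847590533), np.float64(272.41838408007106)) [-0.2  0.   0.   1.6  0.  -0.3]
```

View pics/w22.png

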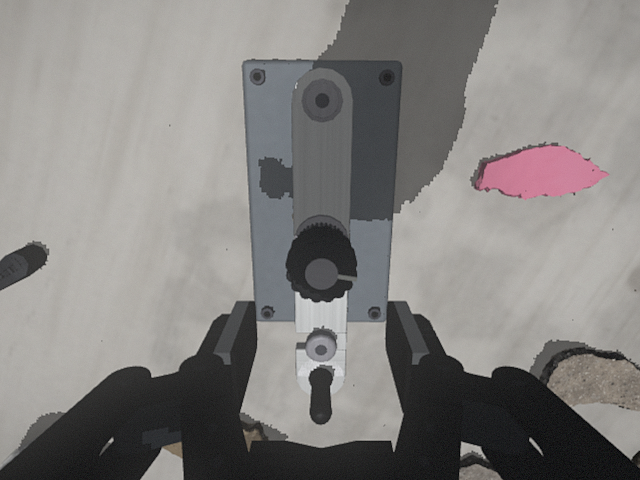

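```bash
python3 -m handwheel '[[[0,0,0],[0,0,0.5],0.6],[[0,0,0],[0,0,0.8],0.6],[[0,0,0],[0,0,0.8],0.6],[[0,0,0],[0,0,0.7],0.6],[[0,0,0],[0,0,0.4],0.6],[[0,0,0],[0,0,0.2],0.55],[[0,0,0],[0,0,0],0.4],[[0,0,0],[0,0,0],0.3],[[0,0,0],[0,0,0],0.3]]' 40
python3 - <<'E'
from h import *
d=wrist();cv2.imwrite("pics/w23.png",d["color"]);print(telemetry.get_state()["torque"].round(3))
E
```

```text
time: 31.8
tcp_pos: [521.7, -112.4, 104.2]
tool_rot: [[-0.993, -0.121, -0.0], [-0.121, 0.993, 0.0], [0.0, 0.0, -1.0]]
contact_force: [-0.6, 1.3, -3.1]
opening: 36.6
[0.093 0.097 0.001]
```

View pics/w23.png

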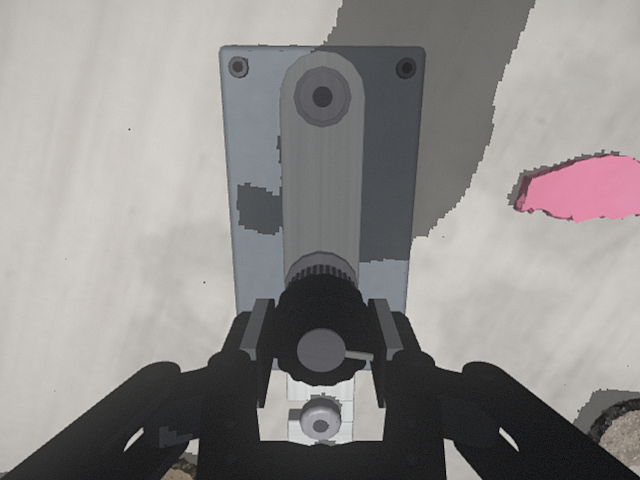

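```bash
python3 -m handwheel '[[[0,0,0.5],[0,0,0],0.3],[[0,0,1],[0,0,0],0.3],[[0,0,1],[0,0,0],0.3],[[0,0,1],[0,0,0],0.3],[[0,0,1],[0,0,0],0.3],[[0,0,1],[0,0,0],0.3],[[0,0,1],[0,0,0],0.3],[[0,0,1],[0,0,0],0.3],[[0,0,1],[0,0,0],0.3],[[0,0,1],[0,0,0],0.3]]' 40
python3 - <<'E'
from h import *
d=wrist();cv2.imwrite("pics/w24.png",d["color"]);s=telemetry.get_state();print(s["torque"].round(3),s["joint_positions"].round(2))
E
```

```text
time: 33.1
tcp_pos: [521.9, -112.1, 104.2]
tool_rot: [[-0.64, 0.768, -0.0], [0.768, 0.64, 0.001], [0.001, 0.001, -1.0]]
contact_force: [0.8, 3.8, -5.0]
opening: 36.4
[ 0.538 -0.053  0.066] [-0.21  0.04 -0.11  1.43  0.    0.67]
```

View pics/w24.png

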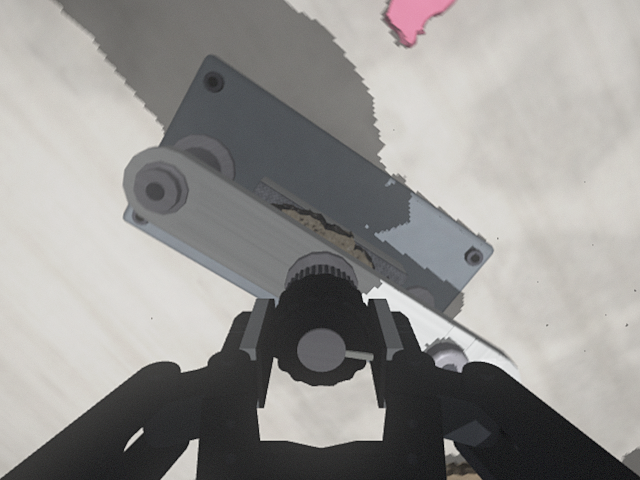

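```bash
python3 -m handwheel '[[[0,0,1],[0,0,0],0.3],[[0,0,1],[0,0,0],0.3],[[0,0,1],[0,0,0],0.3],[[0,0,1],[0,0,0],0.3]]' 40
python3 -c "
from h import *
s=telemetry.get_state();print(s['torque'].round(3),s['joint_positions'][5].round(2))"
python3 -m handwheel '[[[0,0,1],[0,0,0],0.3],[[0,0,0],[0,0,0],0.3]]' 40
python3 -c "
from h import *
s=telemetry.get_state();print(s['torque'].round(3),s['joint_positions'][5].round(2))"
python3 -m handwheel '[[[0,0,1],[0,0,0],0.3],[[0,0,0],[0,0,0],0.3]]' 40
python3 - <<'E'
from h import *
d=wrist();cv2.imwrite("pics/w25.png",d["color"]);s=telemetry.get_state();print(s["torque"].round(3),s["joint_positions"].round(2))
E
```

```text
time: 33.65
tcp_pos: [522.0, -112.0, 104.2]
tool_rot: [[-0.274, 0.962, 0.0], [0.962, 0.274, 0.001], [0.001, 0.001, -1.0]]
contact_force: [1.6, 3.3, -5.0]
opening: 36.2
[ 0.719 -0.356  0.079] 1.08
time: 33.9
tcp_pos: [522.1, -112.0, 104.2]
tool_rot: [[-0.175, 0.984, 0.0], [0.984, 0.175, 0.001], [0.001, 0.001, -1.0]]
contact_force: [2.0, 3.7, -5.5]
opening: 37.3
[ 0.884 -0.38   0.028] 1.18
time: 34.15
tcp_pos: [522.1, -112.0, 104.2]
tool_rot: [[-0.072, 0.997, 0.0], [0.997, 0.072, 0.001], [0.001, 0.0, -1.0]]
contact_force: [1.9, 5.3, -6.2]
opening: 36.5
[ 1.001e+00 -5.400e-01 -1.000e-03] [-0.21  0.04 -0.11  1.42  0.    1.29]
```

View pics/w25.png

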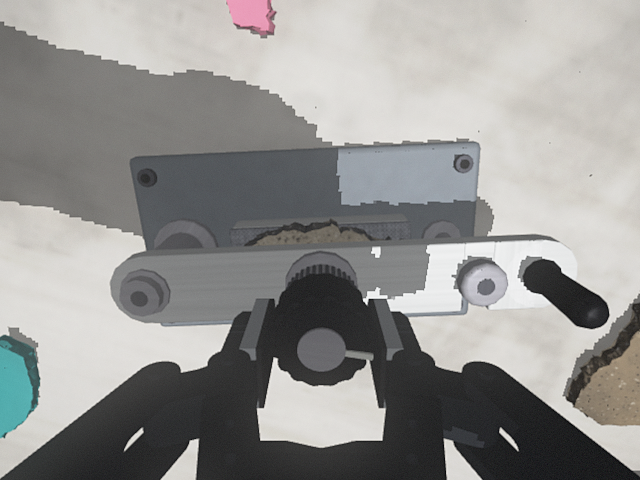

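```bash
cat > t.py <<'E'
from h import *
s=telemetry.get_state();print("T",s['torque'].round(3),"F",s['contact_force'].round(1),"q6",s['joint_positions'][5].round(3),"eff6",s['joint_efforts'][5].round(3))
E
python3 -m handwheel '[[[0,0,1],[0,0,0],0.3]]' >/dev/null; python3 t.py
python3 -m handwheel '[[[0,0,1],[0,0,0],0.3]]' >/dev/null; python3 t.py
python3 -m handwheel '[[[0,0,1],[0,0,0],0.3]]' >/dev/null; python3 t.py
python3 -m handwheel '[[[0,0,1],[0,0,0],0.3]]' >/dev/null; python3 t.py
python3 - <<'E'
from h import *
d=wrist();cv2.imwrite("pics/w26.png",d["color"][180:440,200:480].repeat(2,0).repeat(2,1));
E
```

```text
T [ 0.932 -0.585  0.065] F [ 3.5  4.7 -6.1] q6 1.392 eff6 -2.004
T [ 0.959 -0.593  0.092] F [ 3.1  5.  -6.5] q6 1.498 eff6 -1.346
T [ 0.934 -0.662  0.023] F [ 3.2  4.6 -6.4] q6 1.603 eff6 -1.315
T [ 0.914 -0.667  0.058] F [ 2.8  4.3 -7.2] q6 1.707 eff6 -1.297
```

View pics/w26.png

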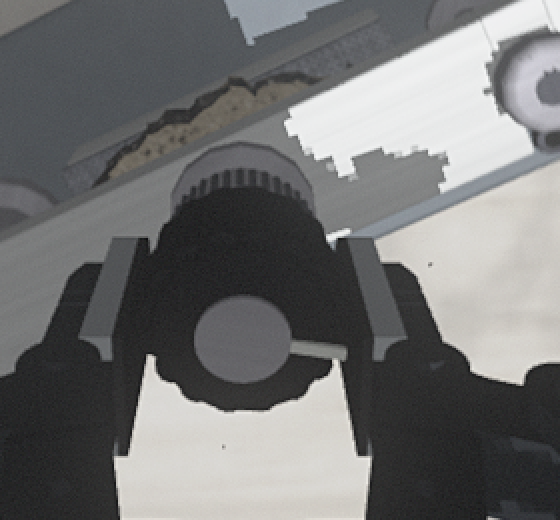

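```bash

python3 -m handwheel '[[[0,0,1],[0,0,0],0.3]]' >/dev/null; python3 t.py
python3 -m handwheel '[[[0,0,1],[0,0,0],0.3]]' >/dev/null; python3 t.py
python3 - <<'E'
from h import *
d=wrist();cv2.imwrite("pics/w27.png",d["color"][180:440,200:480].repeat(2,0).repeat(2,1));
E
python3 -m handwheel '[[[0,0,1],[0,0,0],0.3]]' >/dev/null; python3 t.py
python3 -m handwheel '[[[0,0,1],[0,0,0],0.3]]' >/dev/null; python3 t.py
python3 - <<'E'
from h import *
d=wrist();cv2.imwrite("pics/w28.png",d["color"][180:440,200:480].repeat(2,0).repeat(2,1));
E
```

```text
T [ 0.87  -0.699  0.142] F [ 3.1  3.9 -5.8] q6 1.811 eff6 -1.764
T [ 0.893 -0.697  0.167] F [ 3.7  4.  -6.2] q6 1.917 eff6 -1.277
T [ 0.791 -0.67   0.161] F [ 3.3  4.8 -5.4] q6 2.02 eff6 -1.723
T [ 0.831 -0.704  0.123] F [ 2.8  3.9 -5.5] q6 2.126 eff6 -1.235
```

View pics/w27.png

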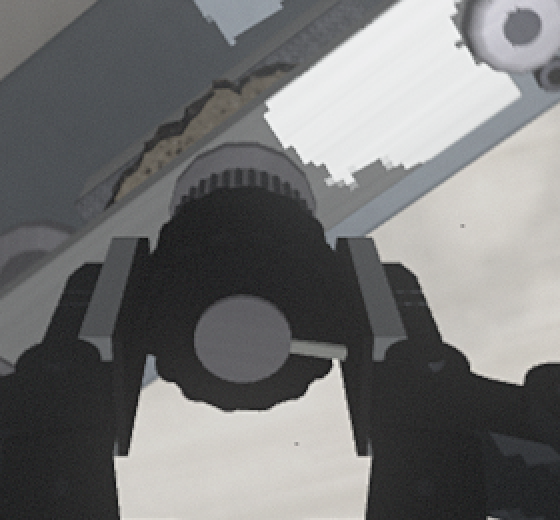

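View pics/w28.png

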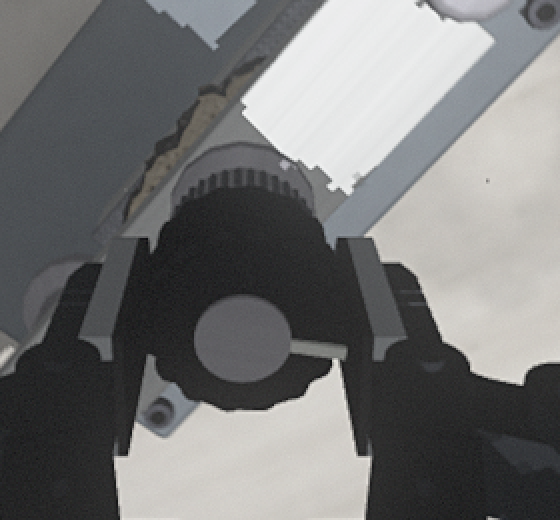

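```bash

for i in 1; do python3 -m handwheel '[[[0,0,0.5],[0,0,0],0.3]]' >/dev/null; python3 t.py
python3 -m handwheel '[[[0,0,0.5],[0,0,0],0.3]]' >/dev/null; python3 t.py
python3 -m handwheel '[[[0,0,0.5],[0,0,0],0.3]]' >/dev/null; python3 t.py
python3 -m handwheel '[[[0,0,0.5],[0,0,0],0.3]]' >/dev/null; python3 t.py
python3 -m handwheel '[[[0,0,0.5],[0,0,0],0.3]]' >/dev/null; python3 t.py
python3 -m handwheel '[[[0,0,0.5],[0,0,0],0.3]]' >/dev/null; python3 t.py
python3 -m handwheel '[[[0,0,0.5],[0,0,0],0.3]]' >/dev/null; python3 t.py
python3 -m handwheel '[[[0,0,0.5],[0,0,0],0.3]]' >/dev/null; python3 t.py; done
python3 - <<'E'
from h import *
d=wrist();cv2.imwrite("pics/w29.png",d["color"][180:440,200:480].repeat(2,0).repeat(2,1));
E
```

```text
T [ 0.766 -0.719  0.148] F [ 4.   4.4 -5.8] q6 2.176 eff6 -0.656
T [ 0.793 -0.713  0.069] F [ 3.7  4.5 -5.3] q6 2.229 eff6 -0.626
T [ 0.761 -0.774  0.114] F [ 3.7  3.8 -5.5] q6 2.282 eff6 -0.639
T [ 0.736 -0.803  0.053] F [ 4.4  4.  -7.1] q6 2.334 eff6 -0.638
T [ 0.744 -0.847  0.006] F [ 4.1  3.2 -7.3] q6 2.386 eff6 -0.678
T [ 0.711 -0.805  0.134] F [ 4.1  3.2 -7.2] q6 2.439 eff6 -0.576
T [ 0.729 -0.848  0.124] F [ 4.4  4.1 -5.6] q6 2.491 eff6 -0.557
T [ 0.688 -0.82   0.143] F [ 4.3  3.9 -6.7] q6 2.543 eff6 -0.548
```

View pics/w29.png

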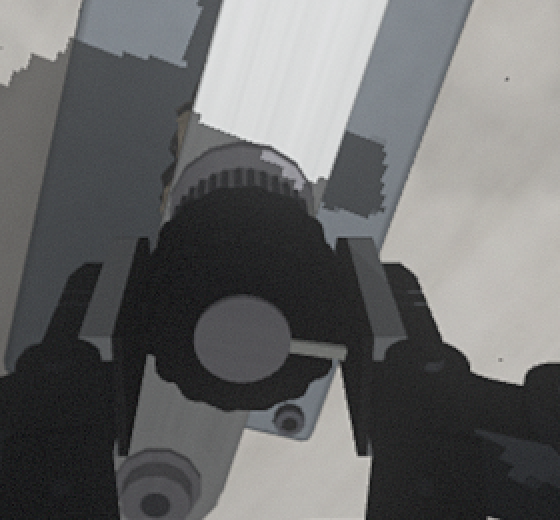

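```bash
python3 - <<'E'
from h import *
ims=[]
for i in (23,24,25,26,27,28,29):
    im=cv2.imread(f"pics/w{i}.png")
    c=im[180:440,200:480] if i<26 else im[::2,::2]
    c=c[70:115,80:165]; ims.append(cv2.resize(c,None,fx=4.5,fy=4.5,interpolation=cv2.INTER_CUBIC))
ims.append(np.zeros_like(ims[0]))
b=np.vstack([np.hstack(ims[:2]),np.hstack(ims[2:4]),np.hstack(ims[4:6]),np.hstack(ims[6:8])]);print(b.shape)
cv2.imwrite("pics/cmp.png",cv2.convertScaleAbs(cv2.resize(b,(765,600)),alpha=2))
E
```

```text
(808, 764, 3)
```

View pics/cmp.png

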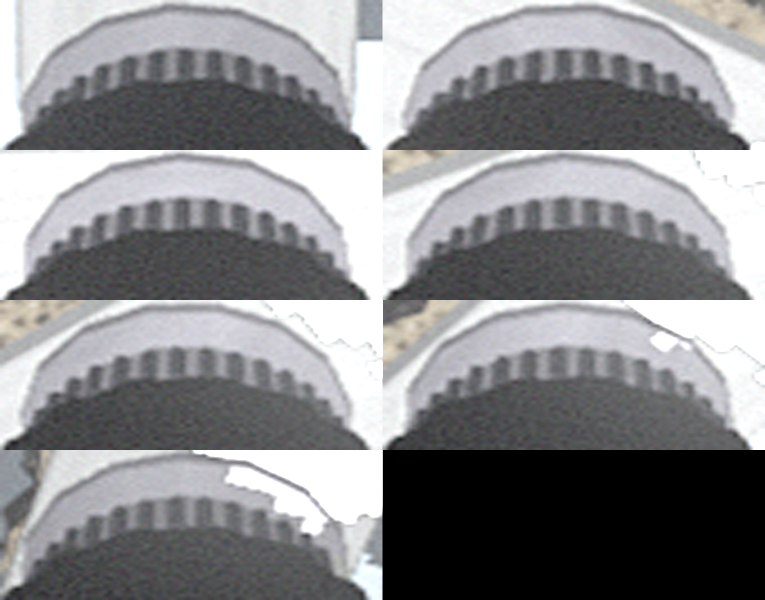

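```bash
cat > c.py <<'E'
from h import *
import sys
d=wrist();cv2.imwrite(f"pics/{sys.argv[1]}.png",d["color"]);c=d["color"][230:310,250:400]
cv2.imwrite(f"pics/{sys.argv[1]}c.png",cv2.convertScaleAbs(cv2.resize(c,None,fx=5,fy=5,interpolation=cv2.INTER_CUBIC),alpha=1.5))
E
python3 -m handwheel '[[[0,0,0.7],[0,0,0],0.3]]' >/dev/null; python3 t.py
python3 -m handwheel '[[[0,0,0.7],[0,0,0],0.3]]' >/dev/null; python3 t.py
python3 c.py w30
python3 -m handwheel '[[[0,0,0.7],[0,0,0],0.3]]' >/dev/null; python3 t.py
python3 -m handwheel '[[[0,0,0.7],[0,0,0],0.3]]' >/dev/null; python3 t.py
python3 c.py w31
```

```text
T [ 0.675 -0.805  0.19 ] F [ 3.1  3.4 -5.8] q6 2.617 eff6 -1.19
T [ 0.55  -0.779  0.066] F [ 4.2  2.4 -5.6] q6 2.691 eff6 -0.872
T [ 0.642 -0.952  0.036] F [ 5.1  3.3 -6.4] q6 2.763 eff6 -1.256
T [ 0.57  -0.896  0.052] F [ 4.2  3.5 -5.8] q6 2.837 eff6 -0.943
```

View pics/w30c.png

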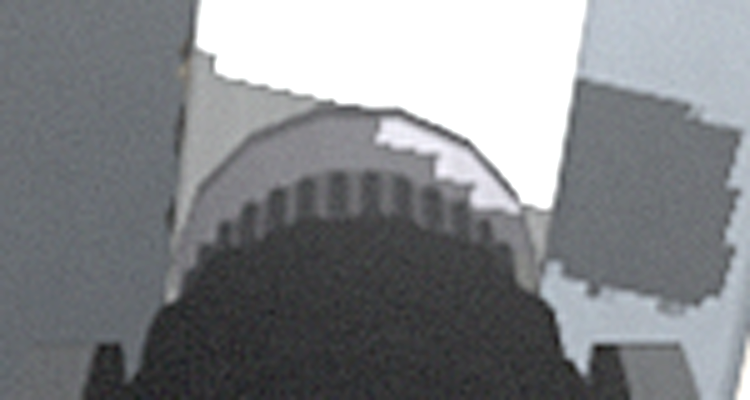

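View pics/w31c.png

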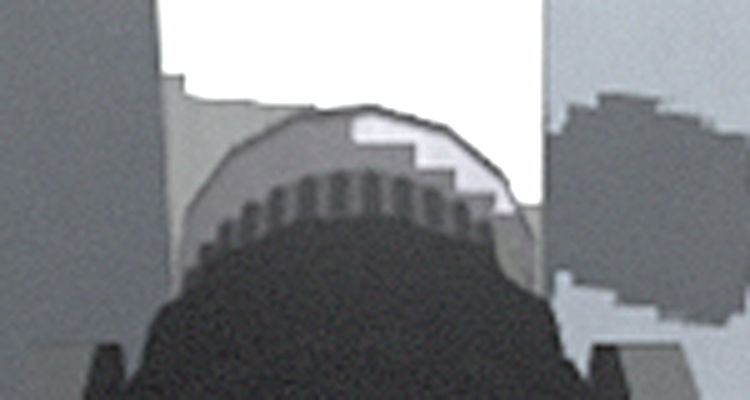

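```bash
python3 - <<'E'
from h import *
d=wrist();cv2.imwrite("pics/w32.png",d["color"])
d=imaging.snapshot("scene");u,v=map(int,proj(d,[520,-113,90]));c=d["color"][v-45:v+45,u-60:u+60]
cv2.imwrite("pics/s6.png",cv2.resize(c,None,fx=6,fy=6,interpolation=cv2.INTER_CUBIC))
E
```

```text
(no output)
```

View pics/s6.png

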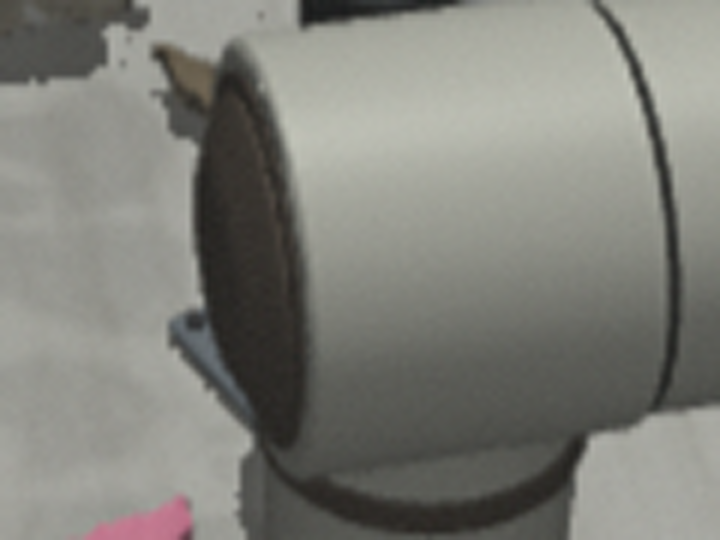

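```bash
python3 - <<'E'
import cv2,numpy as np
A=cv2.imread("pics/w14.png")[150:330,540:640];B=cv2.imread("pics/w15.png")[110:230,410:540];C=cv2.imread("pics/w22.png")[200:310,270:370];D=cv2.imread("pics/w23.png")[240:400,250:400]
t=[cv2.resize(x,(390,290),interpolation=cv2.INTER_CUBIC) for x in(A,B,C,D)]
cv2.imwrite("pics/cc.png",cv2.convertScaleAbs(np.vstack([np.hstack(t[:2]),np.hstack(t[2:])]),alpha=1.6))
E
for i in 1 2 3; do python3 -m handwheel '[[[0,0,0],[0,0,0],0.3]]' >/dev/null; python3 t.py; done
```

```text
T [ 0.594 -1.016  0.002] F [ 4.6  2.  -6. ] q6 2.835 eff6 -0.006
T [ 0.541 -0.986 -0.017] F [ 5.2  3.4 -7.2] q6 2.835 eff6 0.005
T [ 0.592 -0.966 -0.011] F [ 5.6  3.  -7.2] q6 2.835 eff6 0.002
```

View pics/cc.png

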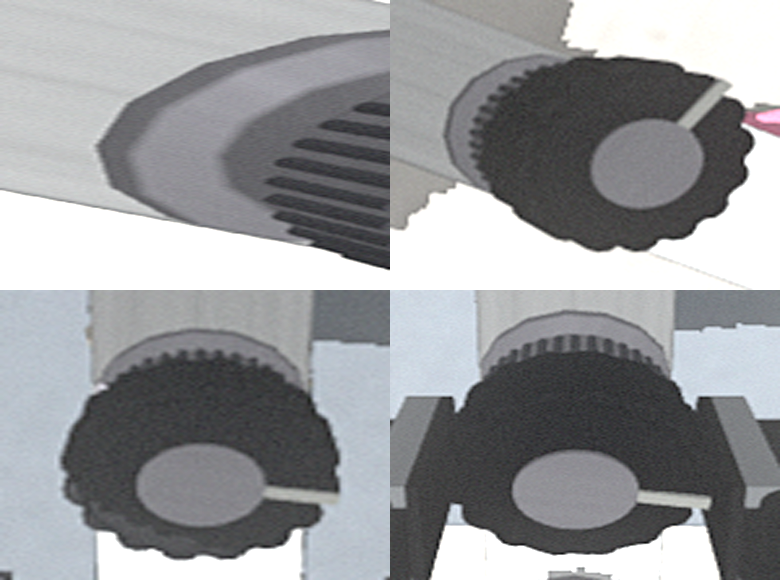

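```bash
python3 -m handwheel '[[[0,0,0],[0,0,0],0.55],[[0,0,0],[0,0,0],0.6],[[0,0,0],[0,0,0],0.6],[[0,0,0],[0,0,-0.6],0.6],[[0,0,0],[0,0,-1],0.6],[[0,0,0],[0,0,-1],0.6],[[0,0,0],[-0.5,0.9,-0.5],0.6],[[0,0,0],[-0.5,0.9,0],0.6],[[0,0,0],[-0.5,0.9,0],0.6],[[0,0,0],[-0.5,0.9,0],0.6]]' 40
python3 c.py w33
python3 -m handwheel '[[[0,0,0],[-0.5,0.9,0],0.6],[[0,0,0],[-0.5,0.6,0],0.6],[[0,0,0],[0,0,0],0.6]]' 40
python3 c.py w34
```

```text
time: 38.72
tcp_pos: [488.3, -188.5, 167.4]
tool_rot: [[0.996, 0.09, 0.001], [0.09, -0.996, -0.0], [0.001, 0.001, -1.0]]
contact_force: [0.4, -0.1, -0.2]
opening: 51.4
time: 39.15
tcp_pos: [470.9, -220.0, 166.8]
tool_rot: [[0.996, 0.089, 0.0], [0.089, -0.996, -0.0], [0.0, 0.0, -1.0]]
contact_force: [-0.2, 0.1, 0.1]
opening: 51.0
```

View pics/w33.png

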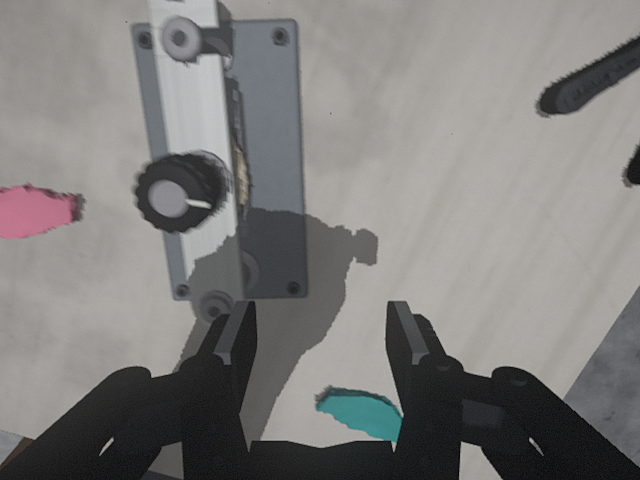

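View pics/w34.png

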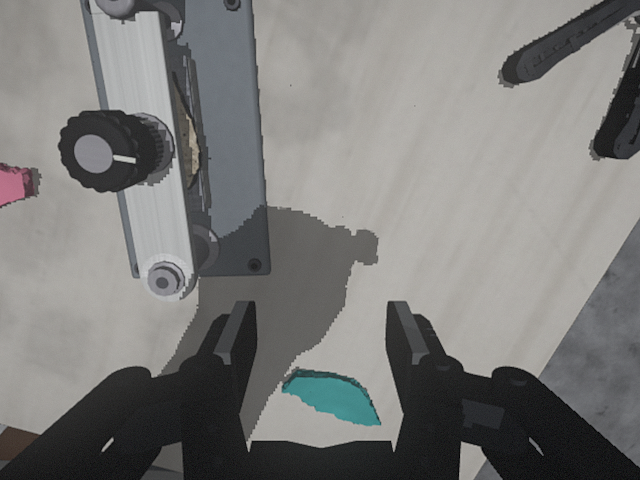

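```bash
python3 - <<'E'
import cv2,numpy as np
a=cv2.resize(cv2.imread("pics/w33.png")[140:240,120:260],(700,500),interpolation=cv2.INTER_CUBIC)[:290]
b=cv2.resize(cv2.imread("pics/w34.png")[95:205,50:200],(700,513),interpolation=cv2.INTER_CUBIC)
cv2.imwrite("pics/k1.png",cv2.convertScaleAbs(b,alpha=1.5))
cv2.imwrite("pics/k0.png",cv2.convertScaleAbs(cv2.resize(cv2.imread("pics/w33.png")[140:240,120:260],(700,500),interpolation=cv2.INTER_CUBIC),alpha=1.5))
E
```

```text
(no output)
```

View pics/k1.png

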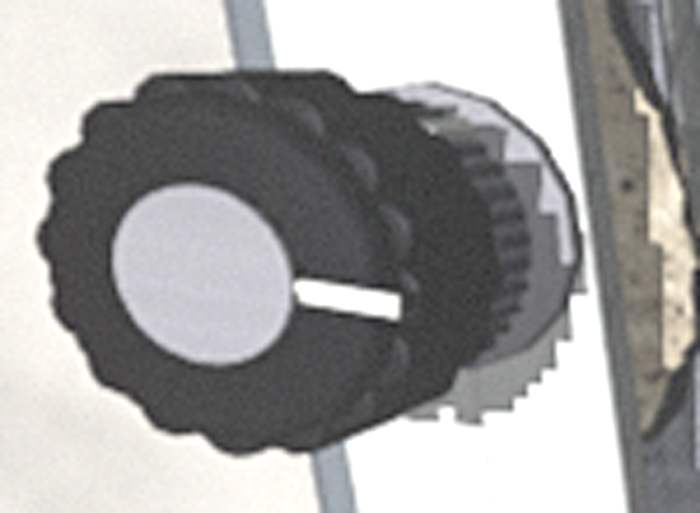

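View pics/k0.png

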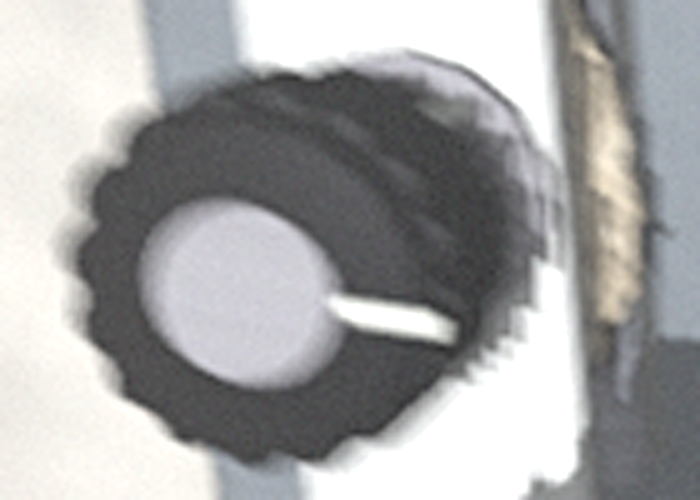

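```bash
python3 - <<'E'
from h import *
d=wrist()
sx,sy=150/700,110/513
K=np.array([521,-113.])
c=back(d,50+203*sx,95+275*sy,134);p=back(d,50+402*sx,95+305*sy,134);print("knob c",c,"ptr az",np.degrees(np.arctan2(*(p-c)[[1,0]])),np.linalg.norm((p-c)[:2]))
for z in (98,102,105,106):
    m=back(d,50+435*sx,95+125*sy,z);v=m[:2]-c[:2];print(z,m,np.hypot(*v),np.degrees(np.arctan2(v[1],v[0])))
# overlay collar circle
im=cv2.imread("pics/w34.png");B=cv2.resize(im[95:205,50:200],(700,513),interpolation=cv2.INTER_CUBIC)
for z,col in((106,(0,0,255)),(92,(0,255,0))):
  for a in range(0,360,10):
    u,v=proj(d,[c[0]+16*np.cos(np.radians(a)),c[1]+16*np.sin(np.radians(a)),z]);cv2.circle(B,(int((u-50)/sx),int((v-95)/sy)),3,col if a%90 else (255,0,255),-1)
cv2.imwrite("pics/k2.png",B)
E
```

```text
knob c [ 522.1468673  -112.41861907  134.        ] ptr az -93.5257821251789 18.996944026818873
98 [ 535.73755207 -120.11837751   98.        ] 15.620275042058772 -29.533581770749784
102 [ 536.00721456 -121.81423202  102.        ] 16.74475347262078 -34.13244896844878
105 [ 536.20946144 -123.0861229   105.        ] 17.65084110458478 -37.182971078449555
106 [ 536.27687706 -123.51008652  106.        ] 17.963235401021066 -38.13043288578685
```

View pics/k2.png

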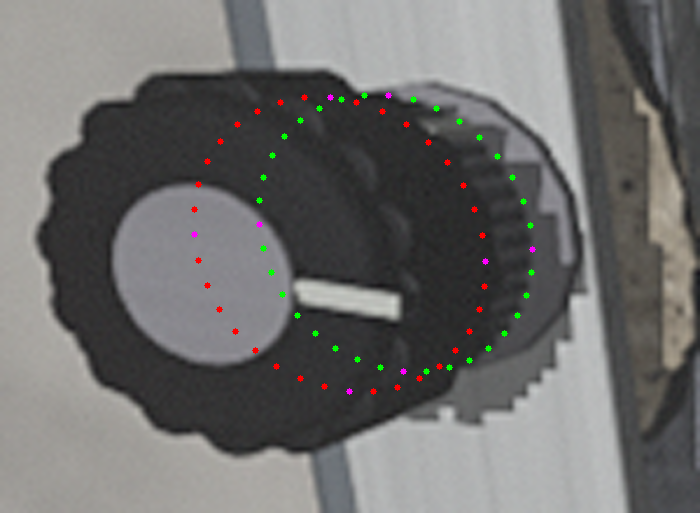

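```bash
python3 -m handwheel '[[[0,0,0],[0.5,-0.85,0],0.6],[[0,0,0],[0.5,-0.85,0],0.6],[[0,0,0],[0.5,-0.85,0],0.6],[[0,0,0],[0.5,-0.85,0],0.6],[[0,0,0],[0.5,-0.85,0],0.6],[[0,0,0],[0.5,-0.85,0],0.6],[[0,0,-1],[0,0,0],0.6],[[0,0,-1],[0,0,0],0.6],[[0,0,-1],[0,0,0],0.6],[[0,0,-1],[0,0,0],0.6]]' 40
python3 -m handwheel '[[[0,0,-1],[0,0,0],0.6],[[0,0,-1],[0,0,0],0.6],[[0,0,-1],[0,0,0],0.6],[[0,0,-1],[0,0,0],0.6],[[0,0,0],[0,0,0],0.6]]' 40
python3 c.py w35
```

```text
time: 40.5
tcp_pos: [522.1, -111.8, 166.3]
tool_rot: [[0.871, 0.491, -0.0], [0.491, -0.871, 0.0], [-0.0, -0.0, -1.0]]
contact_force: [0.1, 0.2, -0.6]
opening: 51.1
time: 41.12
tcp_pos: [522.1, -112.0, 166.2]
tool_rot: [[0.6, 0.8, -0.0], [0.8, -0.6, 0.0], [-0.0, -0.0, -1.0]]
contact_force: [-0.1, 0.1, -0.4]
opening: 51.3
```

View pics/w35.png

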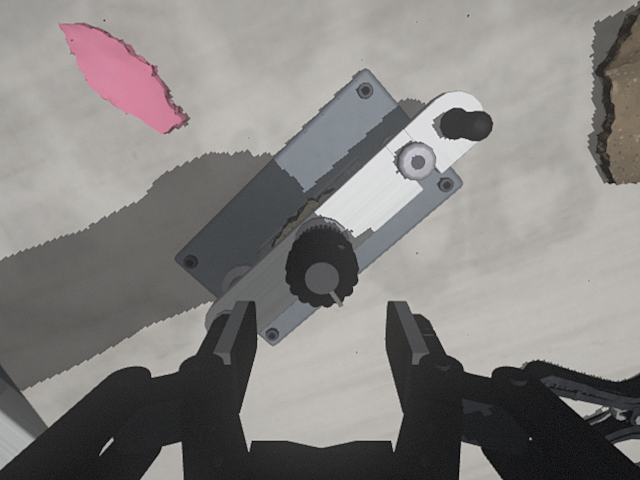

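```bash
python3 -m handwheel '[[[0,0,0],[0,0,0.6],0.6],[[0,0,0],[0,0,0.9],0.6],[[0,0,0],[0,0,0.8],0.6],[[0,0,0],[0,0,0.5],0.6],[[0,0,0],[0,0,0.3],0.55],[[0,0,0],[0,0,0],0.4],[[0,0,0],[0,0,0],0.3],[[0,0,0],[0,0,0],0.3]]' 40
python3 t.py
for i in 1; do 
python3 -m handwheel '[[[0,0,0.3],[0,0,0],0.3]]' >/dev/null; python3 t.py
python3 -m handwheel '[[[0,0,0.3],[0,0,0],0.3]]' >/dev/null; python3 t.py
python3 -m handwheel '[[[0,0,0.3],[0,0,0],0.3]]' >/dev/null; python3 t.py
python3 -m handwheel '[[[0,0,0.3],[0,0,0],0.3]]' >/dev/null; python3 t.py
python3 -m handwheel '[[[0,0,0.3],[0,0,0],0.3]]' >/dev/null; python3 t.py
done; python3 c.py w36
```

```text
time: 42.18
tcp_pos: [521.8, -112.6, 103.8]
tool_rot: [[0.6, 0.8, -0.001], [0.8, -0.6, -0.0], [-0.0, -0.0, -1.0]]
contact_force: [2.4, -2.0, -10.7]
opening: 37.1
T [-0.393 -0.507 -0.072] F [  2.4  -2.  -10.7] q6 2.001 eff6 -0.013
T [-0.495 -0.493  0.133] F [  2.7  -2.3 -11.4] q6 2.034 eff6 -0.57
T [-0.543 -0.619  0.132] F [  3.1  -2.7 -13. ] q6 2.067 eff6 -0.325
T [-0.606 -0.636  0.094] F [  2.   -3.3 -13.5] q6 2.098 eff6 -0.296
T [-0.604 -0.595  0.125] F [  3.7  -2.8 -14.9] q6 2.129 eff6 -0.29
T [-0.634 -0.611  0.127] F [  3.   -3.1 -14.9] q6 2.161 eff6 -0.285
```

View pics/w36c.png

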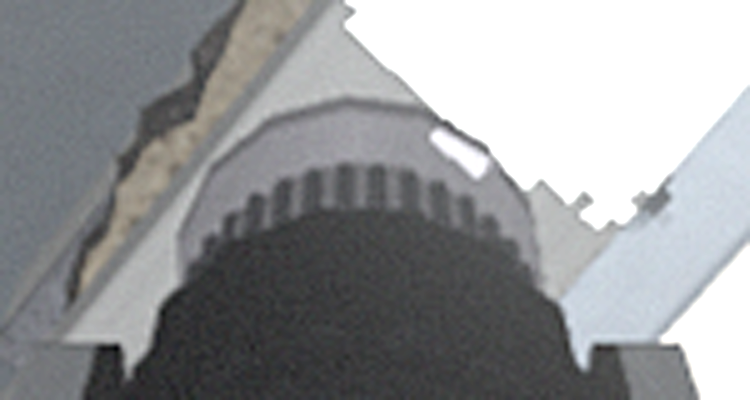

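```bash

python3 -m handwheel '[[[0,0,0.3],[0,0,0],0.3]]' >/dev/null; python3 t.py
python3 -m handwheel '[[[0,0,0.3],[0,0,0],0.3]]' >/dev/null; python3 t.py
python3 c.py w37; python3 - <<'E'
import cv2,numpy as np
cv2.imwrite("pics/cmp2.png",np.vstack([cv2.imread(f"pics/w{i}c.png")[90:290] for i in (36,37)]))
E
```

```text
T [-0.637 -0.64   0.118] F [  3.8  -2.7 -16.5] q6 2.191 eff6 -0.44
T [-0.677 -0.6    0.187] F [  3.5  -3.7 -16.9] q6 2.223 eff6 -0.29
```

View pics/cmp2.png

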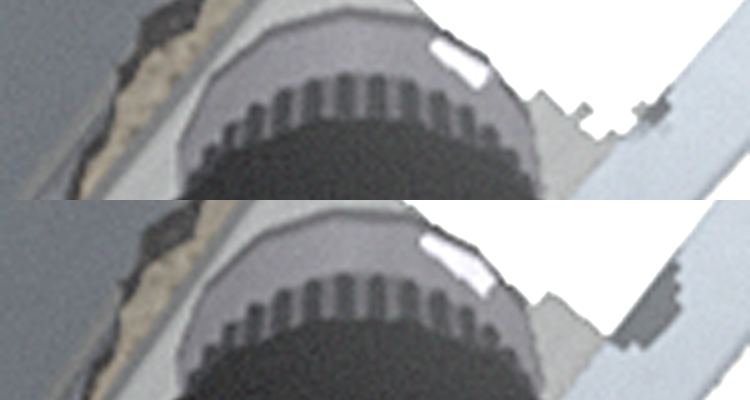

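```bash

python3 -m handwheel '[[[0,0,0],[0,0,0],0.3]]' >/dev/null; python3 t.py
python3 -m handwheel '[[[0,0,0],[0,0,0],0.4],[[0,0,0],[0,0,0],0.55],[[0,0,0],[0,0,0],0.6],[[0,0,0],[0,0,-0.6],0.6],[[0,0,0],[0,0,-1],0.6],[[0,0,0],[0,0,-1],0.6],[[0,0,0],[0,0,-0.6],0.6],[[0,0,0],[-0.9,0,0],0.6],[[0,0,0],[-0.9,0,0],0.6],[[0,0,0],[0,0,0],0.6]]' 40
python3 c.py w38
```

```text
T [-0.715 -0.565  0.109] F [  3.   -3.8 -17.5] q6 2.221 eff6 0.215
time: 44.52
tcp_pos: [493.1, -136.9, 167.9]
tool_rot: [[0.761, 0.649, -0.001], [0.649, -0.761, 0.0], [-0.0, -0.001, -1.0]]
contact_force: [-0.2, 0.2, 0.5]
opening: 51.2
```

View pics/w38.png

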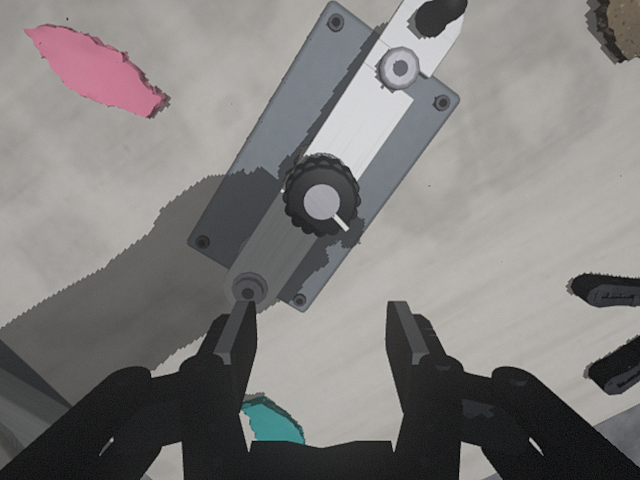

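```bash

python3 -m handwheel '[[[0,0,0],[-0.3,0.9,0],0.6],[[0,0,0],[-0.3,0.9,0],0.6],[[0,0,0],[-0.3,0.9,0],0.6],[[0,0,0],[-0.3,0.9,0],0.6],[[0,0,0],[-0.2,0.9,0],0.6],[[0,0,0],[0,0,0],0.6]]' 40
python3 - <<'E'
from h import *
d=wrist();im=d["color"];cv2.imwrite("pics/w39.png",im)
u,v=map(int,proj(d,[522,-112.5,110]));print(u,v)
x0=max(0,u-65);y0=max(0,v-50);cv2.imwrite("pics/k3.png",cv2.convertScaleAbs(cv2.resize(im[y0:v+50,x0:u+70],None,fx=5,fy=5,interpolation=cv2.INTER_CUBIC),alpha=1.4));print(x0,y0)
E
```

```text
time: 45.32
tcp_pos: [532.2, -223.7, 167.7]
tool_rot: [[0.761, 0.649, -0.001], [0.649, -0.761, 0.0], [-0.0, -0.001, -1.0]]
contact_force: [-0.8, 0.5, 0.4]
opening: 51.5
141 140
76 90
```

View pics/w39.png

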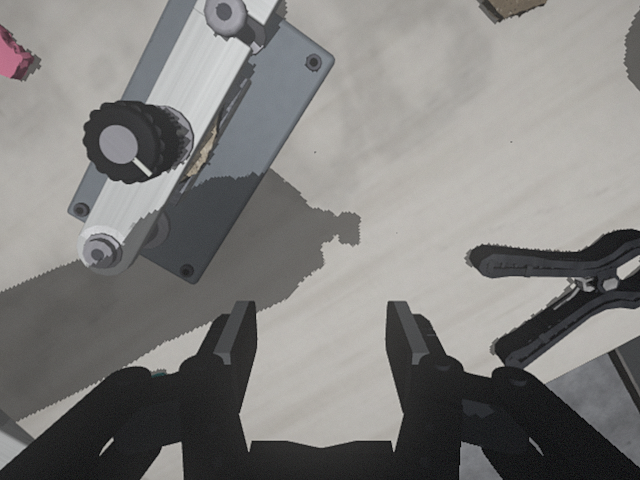

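View pics/k3.png

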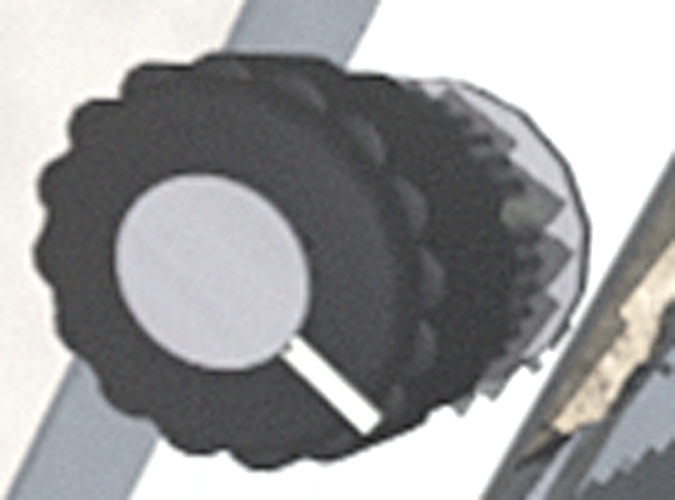

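```bash
python3 - <<'E'
from h import *
d=wrist()
c=back(d,76+213/5,90+272/5,134);p=back(d,76+373/5,90+422/5,134);v=(p-c);print(c,np.degrees(np.arctan2(v[1],v[0])))
for z in (90,94,98,102):
    m=back(d,180.4,132.4,z);v=m[:2]-c[:2];print(z,np.hypot(*v),np.degrees(np.arctan2(v[1],v[0])))
d=imaging.snapshot("top");cv2.imwrite("pics/top9.png",d["color"])
E
```

```text
[ 521.55797977 -111.98694018  134.        ] -96.40717531719676
90 13.632273846383491 -37.57522590323527
94 15.016970790874034 -37.829270583298545
98 16.401913112228996 -38.04041687552561
102 17.787043493628456 -38.21868009519874
```

View pics/top9.png

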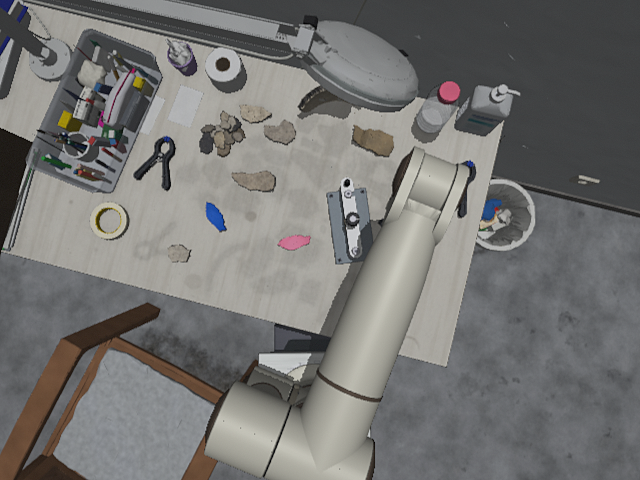

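```bash
python3 - <<'E'
import cv2,numpy as np
t=[]
for n,(y0,x0) in {"w35":(225,275),"w36":(290,260),"w37":(290,260),"w38":(150,275)}.items():
    t.append(cv2.convertScaleAbs(cv2.resize(cv2.imread(f"pics/{n}.png")[y0:y0+100,x0:x0+130],(390,300),interpolation=cv2.INTER_CUBIC),alpha=1.5))
cv2.imwrite("pics/pp.png",np.vstack([np.hstack(t[:2]),np.hstack(t[2:])]))
E
```

```text
(no output)
```

View pics/pp.png

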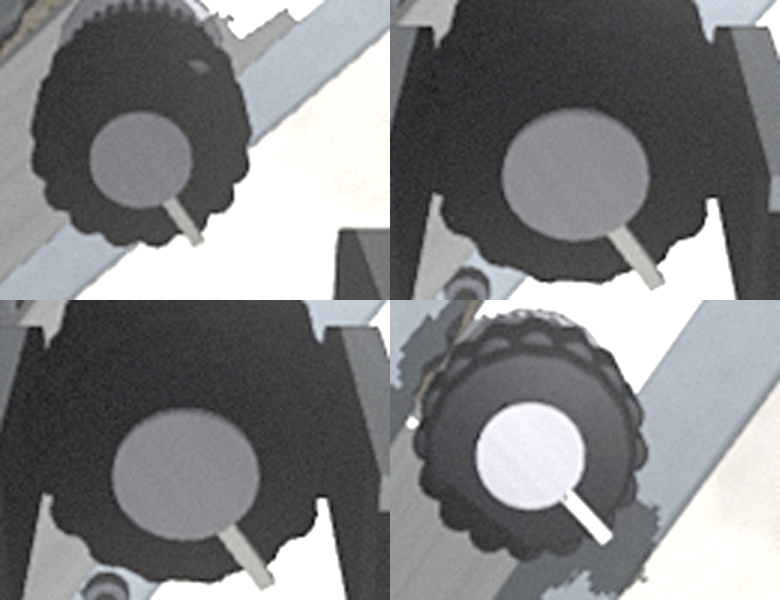

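```bash
python3 - <<'E'
from h import *
d=wrist();T=np.array(d["tool_from_camera"]);Rc=T[:3,:3]
def az(a,b,R,zt): # tool-frame pts on plane tool z = zt
    P=[]
    for u,v in(a,b):
        r=Rc@np.array([(u-d["cx"])/d["fx"],(v-d["cy"])/d["fy"],1]);P.append(T[:3,3]+r*(zt-T[2,3])/r[2])
    w=P[1]-P[0];th=np.degrees(np.arctan2(w[1],w[0]));xa=np.degrees(np.arctan2(R[1],R[0]));return th,xa-th
f=lambda x,y,y0,x0:(x0+x/3,y0+y/3)
print("w35",az(f(141,160,225,275),f(198,242,225,275),(.6,.8),166.2-134))
print("w36",az(f(186,175,290,260),f(268,283,290,260),(.711,.703),103.8-134), "tool angle at q6 2.161")
print("w37",az(f(186,175,290,260),f(268,285,290,260),(.761,.649),103.8-134))
print("w38",az(f(140,156,150,275),f(215,240,150,275),(.761,.649),167.9-134))
E
```

```text
w35 (np.float64(147.35939478375403), np.float64(-94.22929242959805))
w36 (np.float64(146.6635056843731), np.float64(-101.98766505175763)) tool angle at q6 2.161
w37 (np.float64(147.14346929454106), np.float64(-106.68508758694891))
w38 (np.float64(138.79308649673612), np.float64(-98.33470478914397))
```

```bash
python3 -c "
from h import *
s=telemetry.get_state();print(s['time'],s['contact_force'].round(1),abs(s['dq']).max())
from station import env
print(env.sign_off())"
```

```text
45.525 [-0.1 -0.3 -0.4] 0.008279009795102836
the job is handed in; nothing more can be done
None
```

I clamped the tan sherd on the stand and handed the job in at 45.5 s of the 67 s. My checks agreed with the required state, except that I could not measure how hard the pad presses on the sherd.

**What I did**
- **Picking up:** the real fingertips sat about 15–20 mm farther back than I expected from the description. The first closings passed over the sherd without touching it. I went lower until the fingers stopped at 40 mm.
- **Placing:** I lowered the sherd onto the bed until I felt contact, then released it. It lay within about 2–3 mm of the bed's centre and closely in line with it.
- **Gate:** I swung it by the grip pin until the stop pushed back with 17 N. The notch is round the stud in the later pictures.
- **Knob:** I turned it clockwise about 180° and let go to check. I then gripped it again and turned about 13° more.

**Last checks**
- **Clicks:** the white mark on the collar lags the knob pointer by about 58–60°. That is two clicks, about 1.05 rad, if the mark started in line with the pointer. I did not see the mark before turning. The torque readings were noisy, but two rises fit the same count. The limit is 3.67 rad.
- **Gate and surroundings:** the gate is shut. As far as the last top view shows, nothing round about has moved; the arm hides part of one spring clamp.
- **Robot:** it is clear of everything and reads almost no force.

**What was not settled**
- **Pad force:** I infer that the pad is pressing from the torque rise and from a spindle travel of about 4 mm.
- **Spring-back:** when I let go the second time, the knob turned back about 8–10°, so little of that second turn remained. I think it was loaded, but this leaves the final force uncertain.

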